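# Cover a cookie sample pack with a board from the dispenser

### The arm

A 6-joint arm with a two-finger parallel gripper is mounted at the origin on a cart in front of the work surface, level with it; the furniture and walls round the work are solid. World frame = base frame: x ahead of the robot, y to its left, z up, the work surface at z = 0. Lengths are in m, angles in rad, forces in N, time in s.
With the tool pointing down it reaches from about 0.3 to 1 m from the base axis. Payload 5.1 kg.
Tool frame: the origin (TCP) lies midway between the tips of the shut fingers; the grasp point (between the pads) lies behind it (bot.grip_point_offset is the y of the grasp point in the tool frame, in m); y points along the fingers, x is the direction in which the jaws open and shut, and the axes are right-handed (so a half turn about y gives the same grasp; the last joint's range is limited). The gripper opens to 95 mm and grips with 3 to 60 N. Pads are 20 mm wide; open, the fingers measure 119 mm over their backs; the gripper's body (75 mm by 180 mm) begins 59 mm behind the grasp point.
Start: joints at [-1.209, 0.124, 1.65, -0, 1.367, -0.083], TCP at [0.28, -0.587, 0.181] pointing down, gripper open.
Joint ranges: [-2.61, 2.61], [-1.02, 2.33], [0.03, 2.71], [-1.35, 4.49], [0.32, 2.68], [-2.91, 2.91]. Speed limits (rad/s): [2.57, 2.57, 3.14, 3.14, 3.14, 3.14].

### API

Orientations are given as a 3x3 rotation matrix whose columns are the frame's x, y, z axes.
In Python, from bench import bot gives the robot as it stands. The module is installed in compiled form; this text tells all that it offers.
- The arm moves only by the tool send_rows, never from a script. Its argument "series" is one flat list of numbers, 7 for each row, row after row: the turn, a rotation vector about the tool's x, y, z in rad, then the shift along the tool's x, y, z in mm, then the opening, from 0 (shut) to 1 (fully open). A call has 1 to 8 rows; each row shifts and turns the pose as measured when the row begins, along the tool's axes as they then stand; what a row does not reach is not made up. A row lasts 1/10 s, in which the tool goes at most 50 mm and 8.59 degrees, less where a joint would pass 70% of its speed; a pose out of reach is approached as far as the arm can. A call with a gripper value outside its range is refused whole. The fingers move at their own pace and stop on an object; "force" is the grip in N (left out, the last holds). Time passes only in rows, so rows that do not move let the fingers close. It gives the time, the measured TCP pose, the force and the opening at its end, in the units of the state.
- bot.sense(): the state, without advancing time (a new reading comes with each control period).
- bot.snapshot(name): name is "scene" or "top" or "wrist"; returns the picture (400x640x3 uint8, blue, green, red); there is no depth.
- bot.get_calibration(name): a dict with "fx", "fy", "cx", "cy" (pixels), "extrinsics" (4x4, takes a point from world to camera coordinates); the wrist camera has in their place "T_tool_cam" (4x4, takes a point from camera to tool coordinates, whose origin is the TCP and whose axes are the tool frame's). Camera axes: x right, y up, looking along -z (the intrinsics and any distortion apply to the point x, -y, -z); pixel columns grow to the right and rows downward; lengths in m; the calibration is good to about 2 mm. The wrist camera is an equidistant fisheye: a pixel r from the principal point sees the ray r / f radians off the axis. A picture is of the moment at which its call begins: read the wrist's pose just before it. get_calibration takes no time and is no camera call.
- bot.sign_off(): hands the job in, once; it reports no verdict.
The state is a dict: "time": time; "q": joint angles; "qvel": joint speeds; "tau": joint torques, N m; "eef_pos": TCP position; "eef_rot": TCP orientation; "wrist_force": force on the tool from outside, world axes, zero at the start; "ft_torque": the same for the moment, N m; "gripper_width": finger opening in m.
Only numpy, scipy, OpenCV 4.12 (cv2) and the standard library are available. Lean on these libraries where they do the work, as an engineer would, in place of code of your own. Each camera call takes 0.05 s, during which the arm holds its last target.

### The job

Close the sample pack: slide the top board forward in the steel dispenser until its end sticks out flat over the front lip, pick it up there, and lay it (do not drop it) gently on the two cookies in the white packing nest, between the guides and squarely over the lower board. It must end up lying flat on both cookies and released, with the cookies and the lower board where they were; leave the cup and the bundle of ties between them in their places.

Things in the scene. Friction and masses are not known exactly. Their poses are not given: they have to be found in the camera images.
- cover_mid (a point): Centre (half-way up) of the cover board: loose, stiff, plain light-brown, 140 x 60 x 4 mm, 20 to 45 g; x along its length, z up. It lies lengthwise on top of the pile in the dispenser, its front end level with that of the pile or up to 18 mm behind. It slides easily on the pile (friction about 0.3) and falls when more than half of it (70 mm) sticks out.
- dispenser_front (a point): Middle of the open front end of the fixed steel dispenser, level with the top of its pile of boards (41 mm above the table). x from front to back (the board comes out towards -x), y left, z up. The pile (fixed) reaches from 4 to 144 mm behind this point. The front lip is 3 mm lower; in front of it there is nothing down to the table.
- dispenser_back (a point): Middle of the dispenser's back wall, level with the top of the pile, 168 mm behind the front; axes as there. A notch 46 mm wide opens the wall down to 10 mm below this point. The side walls, 70 mm apart outside, stand 2.5 mm beside the board over the whole length and 11 mm higher than the pile (7 mm above the cover board): inside, fingers cannot reach the board's sides.
- nest_seat (a point): Where the centre of the cover board must come to lie: 24 mm above the table, on the fixed packing nest. x from the open front of the nest to its back stop, y left, z up. Below it: white base 12 mm, lower board 4 mm, cookies 6 mm. In front of this point there are no guides and the base is only 42 mm wide, so fingers at the board's long sides have free room down to the table.
- nest_guides (a point): Point of the nest 43 mm behind nest_seat at the same height, axes as there, midway between two steel side guides 50 mm long (along x) and 65 mm apart (5 mm play for the board). A back stop 40 mm wide stands 72 mm behind nest_seat. Guides and stop reach about 40 mm above the table; their top 10 mm flares outwards by 6 mm.
- lower_mid (a point): Centre (half-way up) of the lower board in the nest, loose, the same size as the cover board, 14 mm above the table; x along its length. Leave it.
- cookie_heart: Loose golden heart-shaped cookie, 44 x 50 x 6 mm, on the rear half of the lower board. Origin at the centre of its underside.
- cookie_oval: Loose golden oval cookie, 30 x 45 x 6 mm, on the front half of the lower board, its length along the board. Origin at the centre of its underside.
- cup_a: Bystander: loose white measuring cup, 55 mm wide, 40 mm high, between dispenser and nest, at the back.
- tie_bundle_a: Bystander: loose bundle of gold bag ties, 96 x 14 x 14 mm, between dispenser and nest.

How it is judged:
On the way:
1. the cover board lies flat on the pile with at least 25 mm of it sticking out over the front lip (x of cover_mid in the frame of dispenser_front between 0 and 0.045 m and z of cover_mid in the frame of dispenser_front between -0.002 and 0.006 m and angle between cover_mid's own z axis and vertical below 0.05 rad), for 0.2 s.
At the end, for the whole second after the job is handed in: The cover board lies at rest, flat (within 0.04 rad) on both cookies, its centre within 7 mm of the seat and within 3 mm of the seat's height, lengthwise along the nest (within 0.08 rad); the lower board is still centred in the nest within 7 mm, and each cookie is within 10 mm of where it was (horizontal distance between each of cover_mid, lower_mid and nest_seat below 0.007 m and z of cover_mid in the frame of nest_seat between -0.003 and 0.003 m and angle between cover_mid's own z axis and vertical below 0.04 rad and angle between the x axis of cover_mid and the x axis of nest_seat, either way round below 0.08 rad and distance of each of cookie_heart, cookie_oval from where it was at the start of the episode below 0.01 m and linear speed of cover_board below 0.01 m/s); the robot touches nothing.
It fails at once if the cover board is let go over the nest from more than 15 mm above its place (horizontal distance between cover_mid and nest_seat below 0.04 m and z of cover_mid in the frame of nest_seat above 0.015 m and contact force between the fingers and cover_board below 0.05 N).
It fails at once if a cookie is pressed with more than 20 N by the cover board (contact force between cover_board and cookie_heart above 20 N or contact force between cover_board and cookie_oval above 20 N).
It fails at once if the cup or the bundle of ties between dispenser and nest is moved by more than 30 mm (distance of any of tie_bundle_a, cup_a from where it was at the start of the episode above 0.03 m).
It also fails if it takes over 45 s, if anything falls off the work surface, if the arm or the gripper's body presses on something with over 40 N, if the wrist force passes 120 N, or if a joint passes its speed limit or range.

## Working session

There is one attempt and no reset: what is moved stays moved. The work goes in short steps, Python scripts to look and compute and a tool call to move; the robot and the scene stay as the last step left them, time stands still between calls to the robot, and variables do not carry over. Pictures are saved under pics/ and viewed, and the job is handed in when it is done.

Besides the shell and the picture viewer there is one more tool, called as name(argument=value, ...) on one line, values as JSON. send_rows: Moves the arm, as the interface text tells. Its arguments: {"type":"object","properties":{"series":{"type":"array"},"force":{"type":"number"}},"required":["series"]}

```bash
mkdir -p pics; python3 - <<'E'
from bench import bot
import cv2,numpy as np
np.set_printoptions(precision=4,suppress=True)
s=bot.sense();print(s['time'],s['eef_pos'],s['eef_rot'],s['gripper_width'],bot.grip_point_offset)
for n in ("scene","top","wrist"):
    cv2.imwrite(f"pics/{n}0.png",bot.snapshot(n));print(n,bot.get_calibration(n))
E
```

```text
0.0 [ 0.2794 -0.5861  0.1793] [[ 0.4302 -0.0008  0.9027]
 [-0.9027  0.002   0.4302]
 [-0.0021 -1.      0.0002]] 0.09522301298976424 -0.0188
scene {'fx': 372.60934881772795, 'fy': 372.60934881772795, 'cx': 317.53727371873697, 'cy': 198.20112272786088, 'extrinsics': array([[-0.7201, -0.6937, -0.0131,  0.4169],
       [ 0.4622, -0.4937,  0.7367, -0.3406],
       [-0.5175,  0.5244,  0.6761, -0.5688],
       [ 0.    ,  0.    ,  0.    ,  1.    ]])}
top {'fx': 475.15175164835205, 'fy': 475.15175164835205, 'cx': 320.9451099610834, 'cy': 197.27570262324937, 'extrinsics': array([[-0.0148, -0.9995,  0.0262, -0.0166],
       [ 0.9846, -0.01  ,  0.1746, -0.5961],
       [-0.1742,  0.0284,  0.9843, -1.0547],
       [ 0.    ,  0.    ,  0.    ,  1.    ]])}
wrist {'fx': 309.70691628693146, 'fy': 309.70691628693146, 'cx': 324.9751741537269, 'cy': 195.35702154843102, 'T_tool_cam': array([[ 1.    , -0.0001,  0.0013, -0.0003],
       [ 0.0013,  0.2915, -0.9566, -0.2037],
       [-0.0003,  0.9566,  0.2915,  0.0824],
       [ 0.    ,  0.    ,  0.    ,  1.    ]])}
```

View pics/scene0.png

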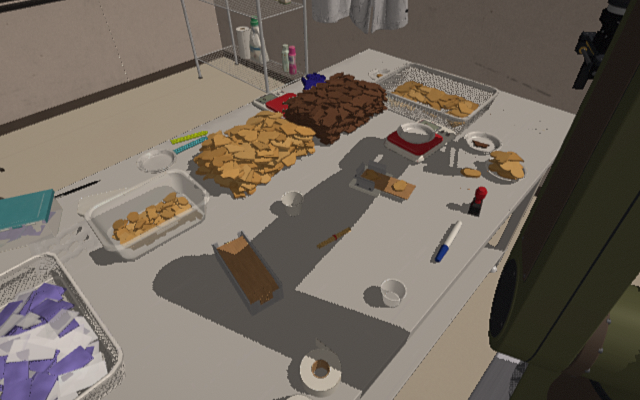

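View pics/top0.png

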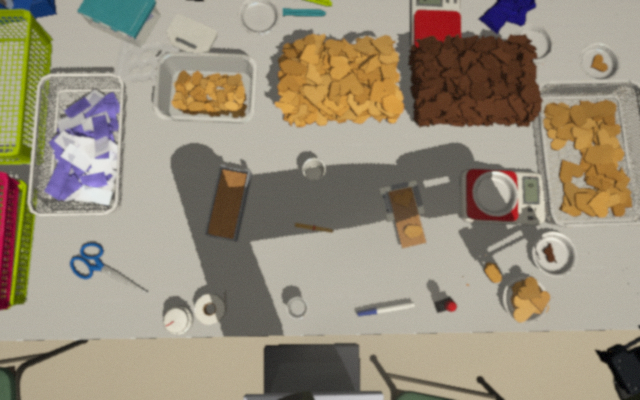

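View pics/wrist0.png

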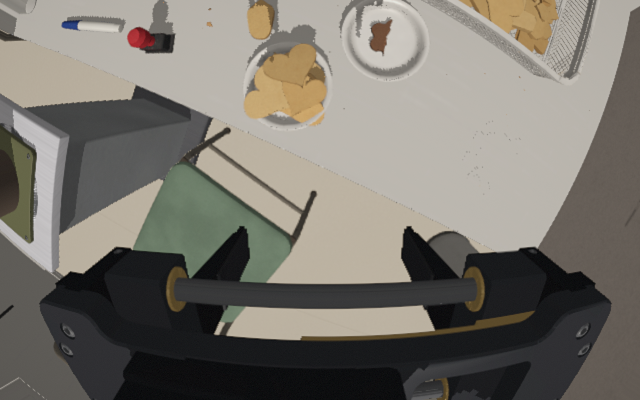

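The top view shows the dispenser at about (228,203), the nest at about (406,213), the cup at (313,165) and the ties at (313,227). I'll zoom in on these.

```bash
python3 - <<'E'
import cv2,numpy as np
t=cv2.imread("pics/top0.png")
a=cv2.resize(t[155:255,190:270],None,fx=5,fy=5,interpolation=cv2.INTER_CUBIC)
b=cv2.resize(t[170:260,370:450],None,fx=5,fy=5,interpolation=cv2.INTER_CUBIC)
c=np.zeros((500,800,3),np.uint8);c[:500,:400]=a;c[:450,400:]=b
cv2.imwrite("pics/topz.png",c)
s=cv2.imread("pics/scene0.png")
a=cv2.resize(s[225:315,205:295],None,fx=4.4,fy=4.4,interpolation=cv2.INTER_CUBIC)
b=cv2.resize(s[145:225,335:425],None,fx=4.4,fy=4.4,interpolation=cv2.INTER_CUBIC)
c=np.zeros((400,800,3),np.uint8);c[:a.shape[0],:a.shape[1]]=a;c[:b.shape[0],400:400+b.shape[1]]=b
cv2.imwrite("pics/scenez.png",c)
E
```

```text
(no output)
```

View pics/topz.png

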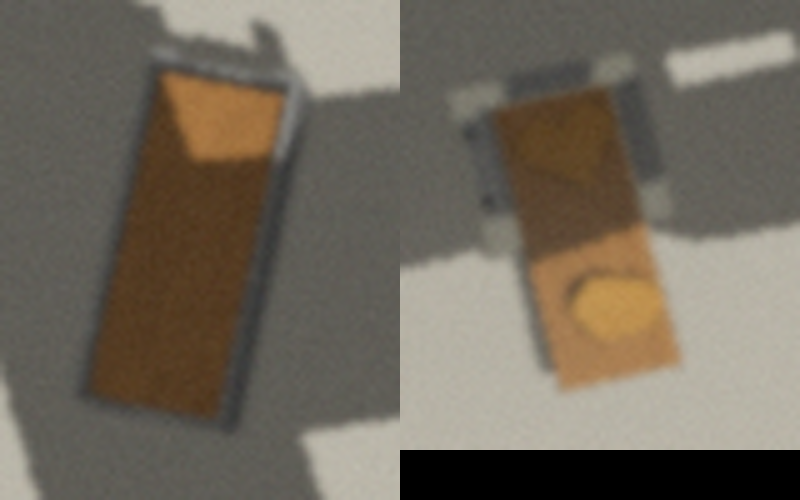

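View pics/scenez.png

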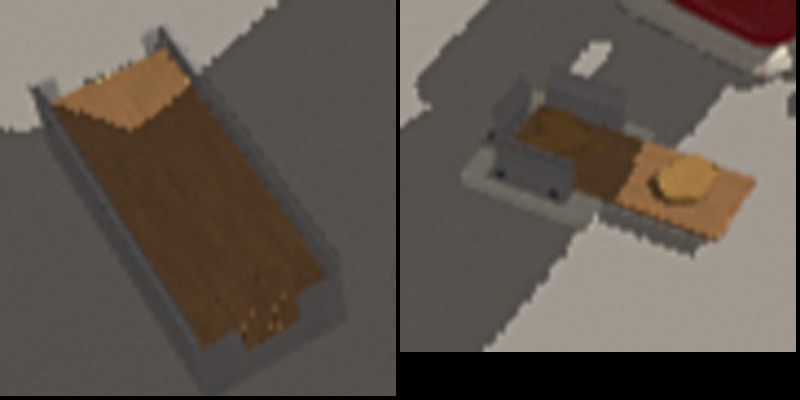

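```bash
cat > h.py <<'E'
from bench import bot
import cv2,numpy as np
from scipy.spatial.transform import Rotation as R
np.set_printoptions(precision=4,suppress=True)
def cal(n):
    c=bot.get_calibration(n);return c
def ray(n,uv,st=None):
    c=cal(n);u=np.asarray(uv,float)
    x=(u[0]-c['cx'])/c['fx'];y=(u[1]-c['cy'])/c['fy']
    if n=='wrist':
        r=np.hypot(x,y);k=np.sin(r)/r if r>1e-9 else 1.
        d=np.array([x*k,-y*k,-np.cos(r)])
        T=c['T_tool_cam'];Rw=st['eef_rot'];p=st['eef_pos']
        return p+Rw@T[:3,3],Rw@T[:3,:3]@d
    E=c['extrinsics'];d=np.array([x,-y,-1.])
    return -E[:3,:3].T@E[:3,3],E[:3,:3].T@d
def onz(n,uv,z,st=None):
    o,d=ray(n,uv,st);return o+d*(z-o[2])/d[2]
def proj(n,P,st=None):
    c=cal(n);P=np.asarray(P,float)
    if n=='wrist':
        T=c['T_tool_cam'];q=T[:3,:3].T@(st['eef_rot'].T@(P-st['eef_pos'])-T[:3,3])
        a=np.array([q[0],-q[1]]);z=-q[2];h=np.linalg.norm(a);k=np.arctan2(h,z)/max(h,1e-9)
        return np.array([c['cx'],c['cy']])+c['fx']*a*k
    E=c['extrinsics'];q=E[:3,:3]@P+E[:3,3]
    return np.array([c['cx']+c['fx']*q[0]/-q[2],c['cy']-c['fy']*q[1]/-q[2]])
def goal(pos,Rg=None):
    s=bot.sense();Rn=np.array(s['eef_rot']);p=np.array(s['eef_pos'])
    print('t',s['time'],'p',p,'w',s['gripper_width'],'F',s['wrist_force'])
    if Rg is not None:
        print('rotvec tool (deg)',np.degrees((R.from_matrix(Rn).inv()*R.from_matrix(Rg)).as_rotvec()),'rad',(R.from_matrix(Rn).inv()*R.from_matrix(Rg)).as_rotvec())
        print('shift mm in goal axes',1000*Rg.T@(np.asarray(pos)-p))
    print('shift mm tool',1000*Rn.T@(np.asarray(pos)-p))
def snap(n,f):
    s=bot.sense();s={k:np.array(v) for k,v in s.items()}
    im=bot.snapshot(n);cv2.imwrite(f'pics/{f}.png',im);np.savez(f'pics/{f}.npz',eef_pos=s['eef_pos'],eef_rot=s['eef_rot']);return im,s
E
python3 - <<'E'
from h import *
z=lambda x,y:(190+x/5,155+y/5)
for p in [(165,73),(287,93),(215,418),(90,393)]: print('disp board',onz('top',z(*p),.045))
w=lambda x,y:(370+(x-400)/5,170+y/5)
for p in [(497,112),(610,90),(680,363),(560,390)]: print('lower',onz('top',w(*p),.016))
print('heart',onz('top',w(565,145),.022),'oval',onz('top',w(617,308),.022))
print('cup',onz('top',(313,165),.04),'tie',onz('top',(295,226),.01),onz('top',(333,230),.01))
print(onz('top',(399,213),.02))
E
```

```text
disp board [0.6658 0.2058 0.045 ]
disp board [0.6556 0.1483 0.045 ]
disp board [0.5027 0.1795 0.045 ]
disp board [0.5149 0.2369 0.045 ]
lower [ 0.6126 -0.1912  0.016 ]
lower [ 0.6229 -0.2468  0.016 ]
lower [ 0.4901 -0.2739  0.016 ]
lower [ 0.478  -0.2159  0.016 ]
heart [ 0.595  -0.2224  0.022 ] oval [ 0.5161 -0.2437  0.022 ]
cup [ 0.6764 -0.0067  0.04  ] tie [0.5342 0.0378 0.01  ] [ 0.5235 -0.053   0.01  ]
[ 0.5614 -0.2116  0.02  ]
```

send_rows(series=[0,0,0,-25,-10,40,0,0,0,0,-25,-10,40,0,0,0,0,-25,-10,40,0,0,0,0,-25,-10,40,0,0,0,0,-25,-10,40,0,0,0,0,-25,-10,40,0,0,0,0,-25,-10,40,0,0,0,0,-25,-10,40,0], force=20)

```text
time: 0.95
eef_pos: [0.4849, -0.2602, 0.2568]
eef_rot: [[0.419, -0.005, 0.908], [-0.908, 0.009, 0.42], [-0.01, -1.0, -0.001]]
wrist_force: [1.2, -0.9, -0.8]
gripper_width: 0.0364
```

```bash
python3 - <<'E'
from h import *
im,s=snap('wrist','nestw');print(s['time'],s['eef_pos'],s['q'])
goal((.50,.15,.27))
E
```

```text
0.95 [ 0.4849 -0.2602  0.2568] [-0.5926 -0.1274  1.7742  0.0043  1.5043  0.545 ]
t 1.0 p [ 0.4889 -0.2548  0.2591] w 0.03241830038442803 F [0.3135 3.7883 1.0179]
shift mm tool [-361.8119   -6.051   182.1195]
```

View pics/nestw.png

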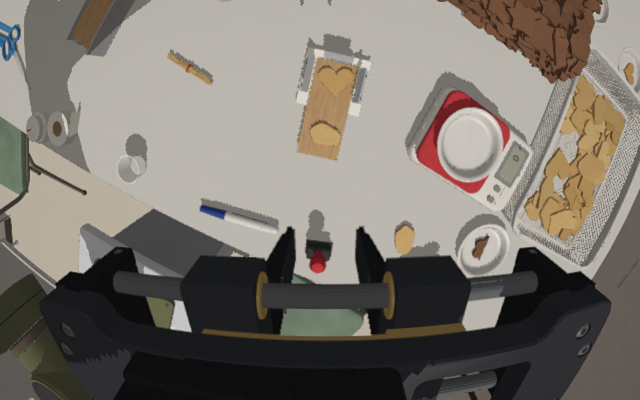

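send_rows(series=[0,0,0,0,0,0,0,0,0,0,0,0,0,0])

```text
time: 1.2
eef_pos: [0.4901, -0.2526, 0.2594]
eef_rot: [[0.43, 0.0, 0.903], [-0.903, 0.011, 0.43], [-0.01, -1.0, 0.005]]
wrist_force: [-0.5, -0.1, -0.6]
gripper_width: 0.0165
```

```bash
python3 - <<'E'
from h import *
im,s=snap('wrist','nestw2');print(s['time'],s['eef_pos'],s['qvel'])
goal((.50,.15,.27))
cv2.imwrite('pics/nestw2z.png',cv2.resize(im[20:180,270:400],None,fx=3.7,fy=3.7,interpolation=cv2.INTER_CUBIC))
E
```

```text
1.2 [ 0.4901 -0.2526  0.2594] [ 0.0053 -0.0005  0.0074 -0.0128 -0.003  -0.0035]
t 1.25 p [ 0.4898 -0.253   0.2592] w 0.012266123355414042 F [ 0.2845 -0.5827 -0.1974]
shift mm tool [-359.7425   -6.1659  182.1832]
```

View pics/nestw2z.png

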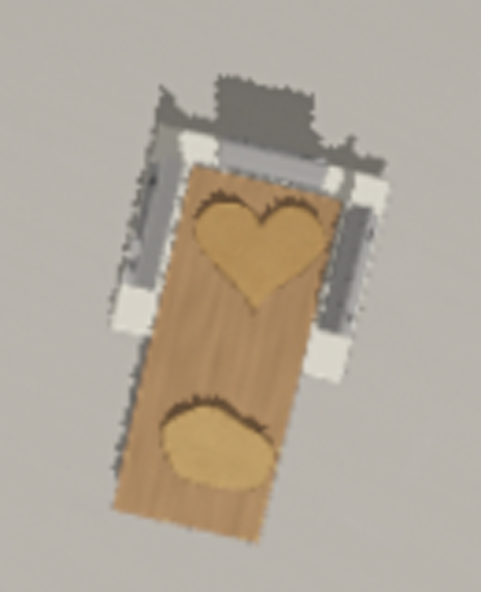

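send_rows(series=[0,0,0,-44,-2,22,0,0,0,0,-44,-2,22,0,0,0,0,-44,-2,22,0,0,0,0,-44,-2,22,0,0,0,0,-44,-2,22,0,0,0,0,-44,-2,22,0,0,0,0,-44,-2,22,0,0,0,0,-44,-2,22,0])

```text
time: 2.05
eef_pos: [0.4997, 0.135, 0.2735]
eef_rot: [[0.397, -0.008, 0.918], [-0.918, 0.01, 0.397], [-0.013, -1.0, -0.004]]
wrist_force: [0.8, -0.0, 0.4]
gripper_width: 0.0006
```

send_rows(series=[0,0,0,0,0,0,0,0,0,0,0,0,0,0])

```text
time: 2.25
eef_pos: [0.4995, 0.1374, 0.2723]
eef_rot: [[0.401, -0.01, 0.916], [-0.916, 0.01, 0.401], [-0.014, -1.0, -0.005]]
wrist_force: [-0.2, 0.0, 0.6]
gripper_width: 0.0002
```

```bash
python3 - <<'E'
from h import *
im,s=snap('wrist','dispw');print(s['time'],s['eef_pos'],s['qvel'],s['q'])
E
```

```text
2.25 [0.4995 0.1374 0.2723] [ 0.0192  0.0105 -0.0024  0.0161 -0.0043  0.0068] [ 0.1573 -0.2075  1.8191  0.0119  1.5387  1.3152]
```

View pics/dispw.png

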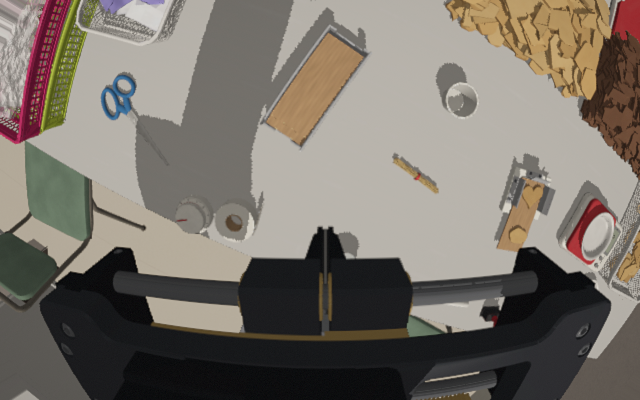

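```bash
python3 - <<'E'
import cv2
im=cv2.imread('pics/dispw.png')
cv2.imwrite('pics/dispwz.png',cv2.resize(im[15:160,250:380],None,fx=4,fy=4,interpolation=cv2.INTER_CUBIC))
E
```

```text
(no output)
```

View pics/dispwz.png

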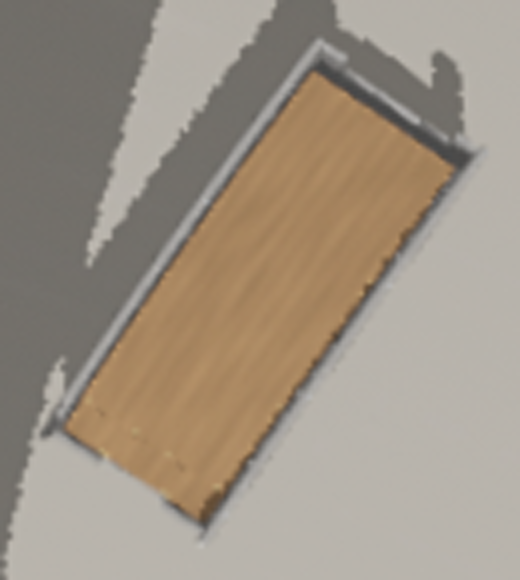

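send_rows(series=[0,0.125,0,-14,8,0,0,0,0.125,0,-14,8,0,0,0,0.125,0,-14,8,0,0,0,0.125,0,-14,8,0,0,0,0.12,0,-14,8,0,0,0,0,0,0,0,0,0,0,0,0,0,0,0,0])

```text
time: 3.0
eef_pos: [0.4919, 0.1915, 0.2296]
eef_rot: [[-0.253, -0.013, 0.967], [-0.968, 0.007, -0.253], [-0.004, -1.0, -0.014]]
wrist_force: [-0.4, 0.1, 0.2]
gripper_width: 0.0005
```

```bash
python3 - <<'E'
from h import *
im,s=snap('wrist','dispw2');print(s['time'],s['eef_pos'],s['eef_rot'],s['qvel'],s['q'])
E
```

```text
3.0 [0.4919 0.1915 0.2296] [[-0.2528 -0.0128  0.9674]
 [-0.9675  0.0072 -0.2527]
 [-0.0037 -0.9999 -0.0142]] [-0.0238  0.004   0.0113  0.0016 -0.0018 -0.0019] [ 0.2631 -0.1684  1.8556  0.0103  1.4649  2.0883]
```

View pics/dispw2.png

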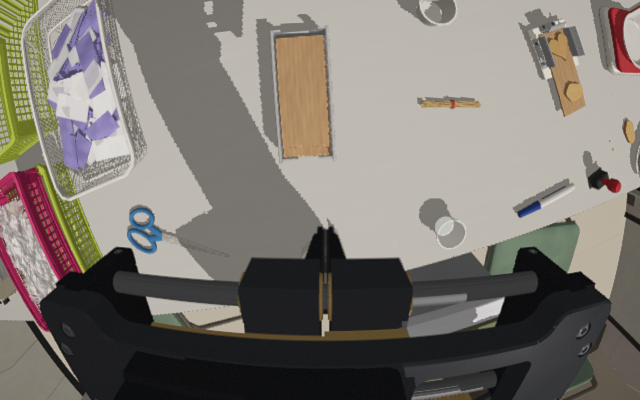

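```bash
python3 - <<'E'
import cv2
im=cv2.imread('pics/dispw2.png')
cv2.imwrite('pics/dispw2z.png',cv2.resize(im[20:170,260:345],None,fx=4,fy=4,interpolation=cv2.INTER_CUBIC))
E
```

```text
(no output)
```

View pics/dispw2z.png

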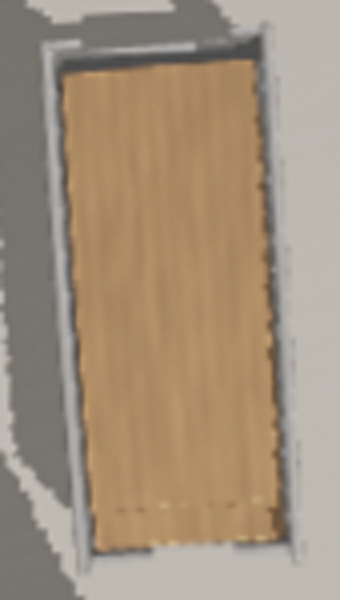

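```bash
python3 - <<'E'
from h import *
s=dict(np.load('pics/dispw2.npz'))
z=lambda x,y:(260+x/4,20+y/4)
for nm,p,h in [('coverBL',(62,72),.045),('coverBR',(253,62),.045),('coverFR',(277,503),.045),('coverFL',(93,510),.045),('pileFL',(97,550),.041),('pileFR',(282,541),.041),('wallBLo',(45,43),.052),('wallBRo',(272,28),.052),('wallFRo',(299,560),.052),('wallFLo',(80,570),.052)]:
    print(nm,onz('wrist',z(*p),h,s))
# colour mask in both
im=cv2.imread('pics/dispw2.png');hsv=cv2.cvtColor(im,cv2.COLOR_BGR2HSV)
m=cv2.inRange(hsv,(8,70,60),(25,255,255));m[:, :265]=0;m[:,345:]=0;m[165:]=0
m=cv2.morphologyEx(m,cv2.MORPH_OPEN,np.ones((3,3)))
c=max(cv2.findContours(m,0,2)[0],key=cv2.contourArea)
b=cv2.boxPoints(cv2.minAreaRect(c));print(b);
P=np.array([onz('wrist',q,.044,s) for q in c[:,0,:].astype(float)])[:,:2].astype(np.float32)
r=cv2.minAreaRect(P*1000);print(r);print(cv2.boxPoints(r))
s2=dict(np.load('pics/nestw2.npz'));im=cv2.imread('pics/nestw2.png');hsv=cv2.cvtColor(im,cv2.COLOR_BGR2HSV)
m=cv2.inRange(hsv,(8,70,60),(25,255,255));k=np.zeros_like(m);k[20:180,280:380]=1;m*=k
m=cv2.morphologyEx(m,cv2.MORPH_OPEN,np.ones((3,3)))
c=max(cv2.findContours(m,0,2)[0],key=cv2.contourArea)
P=np.array([onz('wrist',q,.016,s2) for q in c[:,0,:].astype(float)])[:,:2].astype(np.float32)
r=cv2.minAreaRect(P*1000);print('lower',r);print(cv2.boxPoints(r))
w=lambda x,y:(270+x/3.7,20+y/3.7)
for p in [(190,165),(343,200),(258,542),(113,508)]: print(onz('wrist',w(*p),.016,s2))
E
```

```text
coverBL [0.6665 0.2099 0.045 ]
coverBR [0.6531 0.1526 0.045 ]
coverFR [0.5164 0.1807 0.045 ]
coverFL [0.5293 0.2376 0.045 ]
pileFL [0.5159 0.2407 0.041 ]
pileFR [0.5034 0.1823 0.041 ]
wallBLo [0.6756 0.2119 0.052 ]
wallBRo [0.6609 0.1447 0.052 ]
wallFRo [0.4982 0.1783 0.052 ]
wallFLo [0.5128 0.2457 0.052 ]
[[274.4071  37.2178]
 [323.8015  34.2242]
 [331.1025 154.6908]
 [281.7082 157.6843]]
((585.8842163085938, 196.4918212890625), (61.56201171875, 153.48114013671875), 78.37958526611328)
[[504.5164 181.7993]
 [654.8517 150.8841]
 [667.252  211.1843]
 [516.9167 242.0995]]
lower ((552.0436401367188, -228.66856384277344), (139.11801147460938, 59.964900970458984), 11.94741153717041)
[[ 477.7846 -213.7353]
 [ 490.1982 -272.4012]
 [ 626.3026 -243.6019]
 [ 613.889  -184.9359]]
[ 0.6132 -0.1851  0.016 ]
[ 0.6266 -0.2438  0.016 ]
[ 0.4904 -0.2733  0.016 ]
[ 0.4781 -0.2154  0.016 ]
```

```bash
python3 - <<'E'
from h import *
s2=dict(np.load('pics/nestw2.npz'));w=lambda x,y:(270+x/3.7,20+y/3.7)
a=np.radians(11.95);X=np.array([np.cos(a),np.sin(a)]);Y=np.array([-X[1],X[0]]);C=np.array([.552,-.2287])
im=cv2.imread('pics/nestw2.png');k=6;o=(285,45)
zz=cv2.resize(im[45:135,285:385],None,fx=k,fy=k,interpolation=cv2.INTER_CUBIC)
def pt(x,y,z):
    q=proj('wrist',[*(C+x*X+y*Y),z],s2);return tuple(np.int32((q-o)*k))
for sg in(1,-1):
    for x0,x1,y,z,c in[(18,68,32.5,12,(0,0,255)),(18,68,32.5,30,(255,0,0)),(18,68,38.5,40,(0,255,0))]:
        cv2.line(zz,pt(x0/1e3,sg*y/1e3,z/1e3),pt(x1/1e3,sg*y/1e3,z/1e3),c,1)
for x,z,c in[(72,16,(0,0,255)),(72,30,(255,0,0)),(78,40,(0,255,0))]: cv2.line(zz,pt(x/1e3,.02,z/1e3),pt(x/1e3,-.02,z/1e3),c,1)
cv2.imwrite('pics/nestov.png',zz)
E
```

```text
(no output)
```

View pics/nestov.png

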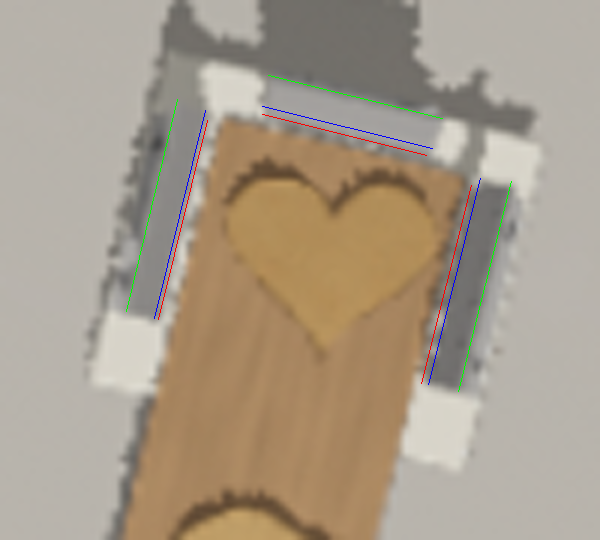

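```bash
cat >> h.py <<'E'
def yawR(a): 
    z=np.array([np.cos(a),np.sin(a),0]);y=np.array([0,0,-1.]);return np.c_[np.cross(y,z),y,z]
D0=np.array([.506,.2125]);DA=-.2035;S0=np.array([.552,-.2287]);SA=.2085
def disp(x,y,z): c,s=np.cos(DA),np.sin(DA);return np.array([D0[0]+c*x-s*y,D0[1]+s*x+c*y,z])
def nest(x,y,z): c,s=np.cos(SA),np.sin(SA);return np.array([S0[0]+c*x-s*y,S0[1]+s*x+c*y,z])
E
python3 - <<'E'
from h import *
goal(disp(.185,0,.10),yawR(DA))
E
```

```text
t 3.05 p [0.4919 0.1914 0.2296] w 0.00039616507529537104 F [-0.4333 -0.3903 -0.0483]
rotvec tool (deg) [ 0.8084 -3.0093 -0.232 ] rad [ 0.0141 -0.0525 -0.004 ]
shift mm in goal axes [-23.4903 129.5962 194.6001]
shift mm tool [-33.2027 126.9624 194.9213]
```

send_rows(series=[0.014,-0.052,-0.004,-5,5,40,0,0,0,0,-5,10,40,0,0,0,0,-5,15,40,0,0,0,0,-5,20,40,0,0,0,0,-4,25,34,0,0,0,0,0,25,0,0,0,0,0,0,20,0,0,0,0,0,0,0,0,0])

```text
time: 3.85
eef_pos: [0.7003, 0.161, 0.112]
eef_rot: [[-0.199, 0.011, 0.98], [-0.98, 0.0, -0.199], [-0.002, -1.0, 0.011]]
wrist_force: [-0.2, -0.2, -1.4]
gripper_width: 0.0007
```

```bash
python3 - <<'E'
from h import *
im,s=snap('wrist','push0');print(s['q'])
goal(disp(.182,0,.0425),yawR(DA))
E
```

```text
[ 0.1521  0.309   1.5518 -0.0016  1.2697  1.9233]
t 3.9 p [0.7012 0.1612 0.1141] w 0.00015756790871363792 F [-0.367  -0.1282  0.7199]
rotvec tool (deg) [-0.7876  0.1899 -0.1902] rad [-0.0137  0.0033 -0.0033]
shift mm in goal axes [-10.8274  71.6159 -19.5624]
shift mm tool [-10.6564  71.3762 -20.5095]
```

View pics/push0.png

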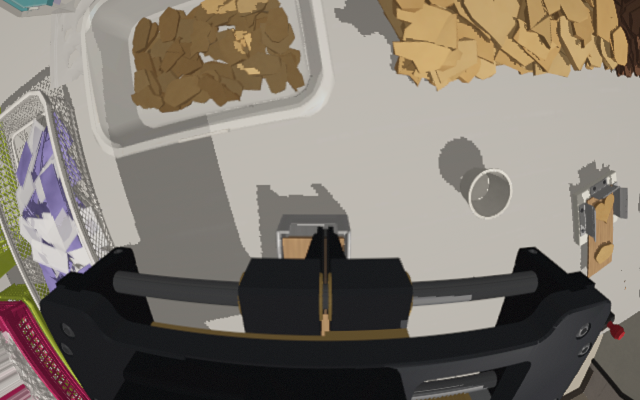

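```bash
python3 - <<'E'
from h import *
s=dict(np.load('pics/push0.npz'))
for p in [(.168,.035,.052),(.168,-.035,.052),(.168,.023,.031)]: print(proj('wrist',disp(*p),s))
print(proj('wrist',s['eef_pos'],s))
im=cv2.imread('pics/push0.png');cv2.imwrite('pics/push0z.png',cv2.resize(im[190:270,260:370],None,fx=6,fy=6,interpolation=cv2.INTER_CUBIC))
E
```

```text
[276.0623 231.0998]
[351.1432 231.6257]
[291.131  223.0544]
[325.5097 222.3699]
```

View pics/push0z.png

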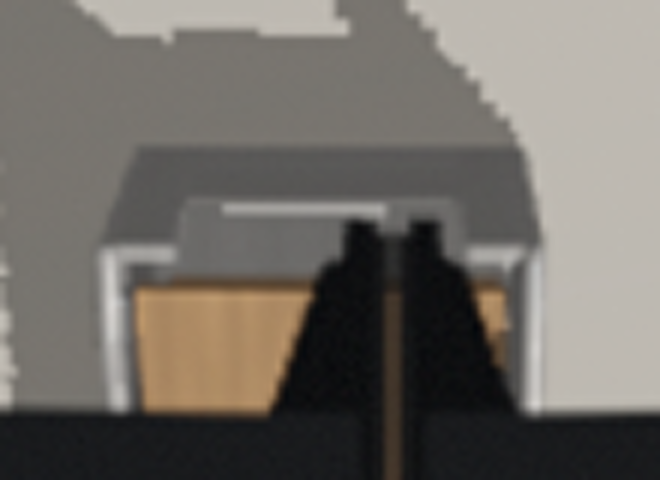

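send_rows(series=[-0.014,0.003,-0.003,-10.5,10,-18,0,0,0,0,0,20,0,0,0,0,0,0,20,0,0,0,0,0,0,15,0,0,0,0,0,0,0,0,0,0,0,0,0,0,0,0])

```text
time: 4.5
eef_pos: [0.6866, 0.179, 0.0573]
eef_rot: [[-0.2, 0.011, 0.98], [-0.98, 0.004, -0.2], [-0.006, -1.0, 0.01]]
wrist_force: [-0.5, -0.1, -0.2]
gripper_width: 0.0004
```

```bash
python3 - <<'E'
from h import *
goal(disp(.182,0,.0425),yawR(DA))
E
```

```text
t 4.5 p [0.6866 0.179  0.0573] w 0.0003993810827940149 F [-0.477  -0.1097 -0.1703]
rotvec tool (deg) [-0.5565  0.1385 -0.3619] rad [-0.0097  0.0024 -0.0063]
shift mm in goal axes [ 3.7065 14.7507 -1.6762]
shift mm tool [ 3.7953 14.71   -1.8283]
```

send_rows(series=[-0.01,0.002,-0.006,3.5,7,0,0,0,0,0,0,7,0,0,0,0,0,0,0,0,0,0,0,0,0,0,0,0])

```text
time: 4.9
eef_pos: [0.6878, 0.1759, 0.0457]
eef_rot: [[-0.202, 0.004, 0.979], [-0.979, 0.001, -0.202], [-0.002, -1.0, 0.003]]
wrist_force: [0.2, -0.6, -0.2]
gripper_width: 0.0004
```

```bash
python3 - <<'E'
from h import *
goal(disp(.182,0,.043),yawR(DA))
E
```

```text
t 4.9 p [0.6878 0.1759 0.0457] w 0.00036885963186884953 F [ 0.1938 -0.5588 -0.1572]
rotvec tool (deg) [-0.1962  0.0237 -0.1023] rad [-0.0034  0.0004 -0.0018]
shift mm in goal axes [ 0.917   2.7382 -3.4727]
shift mm tool [ 0.9204  2.7247 -3.4825]
```

send_rows(series=[-0.003,0,-0.002,1,2.8,0,0,0,0,0,0,0,-8,0,0,0,0,0,0,-8,0,0,0,0,0,0,-8,0,0,0,0,0,0,0,0])

```text
time: 5.4
eef_pos: [0.6621, 0.18, 0.043]
eef_rot: [[-0.202, 0.0, 0.979], [-0.979, -0.0, -0.202], [0.0, -1.0, 0.0]]
wrist_force: [-0.5, -1.6, 0.3]
gripper_width: 0.0004
```

```bash
python3 - <<'E'
from h import *
im,s=snap('top','pusht1');snap('scene','pushs1')
goal(disp(.10,0,.043),yawR(DA))
a=cv2.resize(im[155:255,190:270],None,fx=5,fy=5,interpolation=cv2.INTER_CUBIC)
cv2.imwrite('pics/pusht1z.png',a)
E
```

```text
t 5.5 p [0.6631 0.1799 0.0432] w 0.00046492955788642623 F [-0.3228  0.3846  0.0355]
rotvec tool (deg) [-0.0594 -0.002   0.0033] rad [-0.001  -0.      0.0001]
shift mm in goal axes [ -0.2002   0.2379 -60.4244]
shift mm tool [ -0.1981   0.1752 -60.4246]
```

View pics/pusht1z.png

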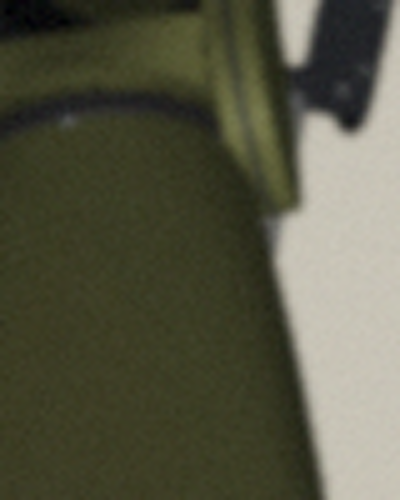

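View pics/pushs1.png

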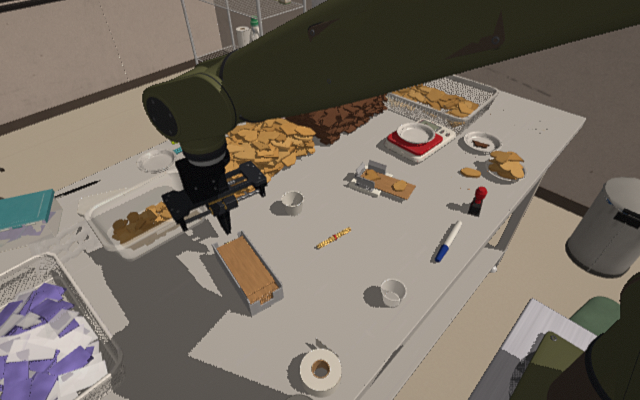

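send_rows(series=[0,0,0,0,0,-8,0,0,0,0,0,0,-8,0,0,0,0,0,0,-8,0,0,0,0,0,0,-8,0,0,0,0,0,0,-8,0,0,0,0,0,0,0,0])

```text
time: 6.1
eef_pos: [0.6205, 0.1887, 0.0434]
eef_rot: [[-0.202, 0.001, 0.979], [-0.979, -0.0, -0.202], [-0.0, -1.0, 0.001]]
wrist_force: [-0.2, 0.6, 0.8]
gripper_width: 0.0004
```

```bash
python3 - <<'E'
from h import *
im,s=snap('scene','pushs2')
goal(disp(.10,0,.043),yawR(DA))
a=cv2.resize(im[200:320,190:310],None,fx=5,fy=5,interpolation=cv2.INTER_CUBIC)
for x in(-.06,-.04,-.02,0,.02):
    q=proj('scene',disp(x,0,.045));print(x,q); cv2.circle(a,tuple(np.int32((q-(190,200))*5)),2,(0,0,255),-1)
cv2.imwrite('pics/pushs2z.png',a)
E
```

```text
t 6.15 p [0.621  0.1886 0.0436] w 0.000451014764429498 F [1.2078 0.1478 0.0932]
rotvec tool (deg) [-0.1057 -0.0103 -0.0154] rad [-0.0018 -0.0002 -0.0003]
shift mm in goal axes [ -0.1411   0.5611 -17.4733]
shift mm tool [ -0.1379   0.5289 -17.4743]
-0.06 [282.3603 319.1565]
-0.04 [276.6707 310.7282]
-0.02 [271.1872 302.6053]
0 [265.8988 294.7714]
0.02 [260.7954 287.2115]
```

View pics/pushs2z.png

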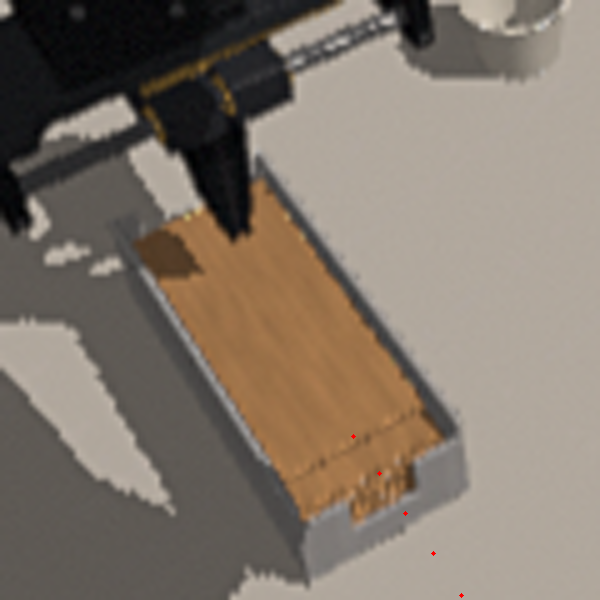

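send_rows(series=[0,0,0,0,1,0,0,0,0,0,0,1,0,0,0,0,0,0,0,0,0])

```text
time: 6.45
eef_pos: [0.6217, 0.1886, 0.0417]
eef_rot: [[-0.202, 0.003, 0.979], [-0.979, -0.0, -0.202], [-0.001, -1.0, 0.003]]
wrist_force: [0.0, 0.1, 0.1]
gripper_width: 0.0003
```

send_rows(series=[0,0,0,0,1,0,0,0,0,0,0,1,0,0,0,0,0,0,0,0,0])

```text
time: 6.75
eef_pos: [0.6221, 0.1883, 0.0393]
eef_rot: [[-0.203, 0.003, 0.979], [-0.979, -0.0, -0.203], [-0.0, -1.0, 0.003]]
wrist_force: [-0.0, -0.6, -0.8]
gripper_width: 0.0007
```

```bash
python3 - <<'E'
from h import *
print(proj('scene',(.621,.1886,.0436)))
im,s=snap('scene','pushs3');print(s['eef_pos'],proj('scene',s['eef_pos']))
a=cv2.resize(im[200:320,190:310],None,fx=5,fy=5,interpolation=cv2.INTER_CUBIC)
cv2.circle(a,tuple(np.int32((proj('scene',s['eef_pos'])-(190,200))*5)),2,(0,0,255),-1)
cv2.imwrite('pics/pushs3z.png',a)
im,s=snap('wrist','push3');cv2.imwrite('pics/push3z.png',cv2.resize(im[190:270,260:380],None,fx=6,fy=6,interpolation=cv2.INTER_CUBIC))
E
```

```text
[238.4611 254.2571]
[0.6221 0.1883 0.0393] [238.5569 255.2051]
```

View pics/pushs3z.png

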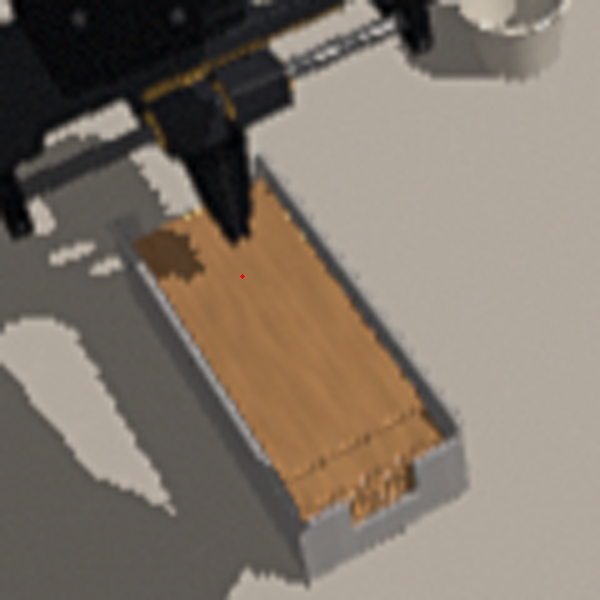

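View pics/push3z.png

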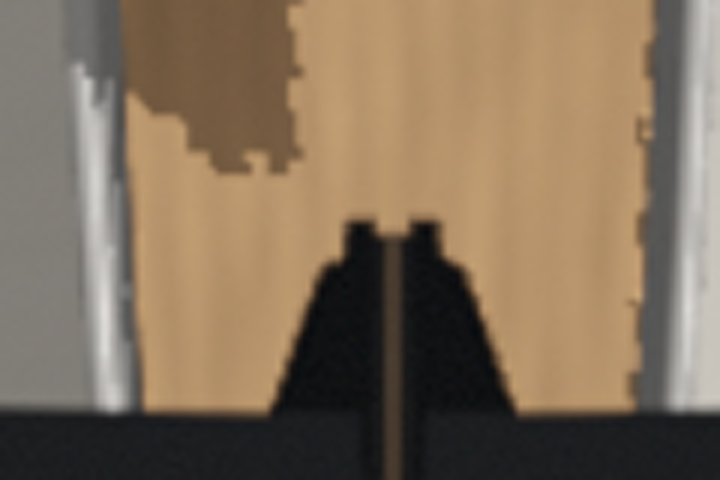

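send_rows(series=[0,0,0,0,1.5,0,0,0,0,0,0,1.5,0,0,0,0,0,0,0,0,0])

```text
time: 7.15
eef_pos: [0.6223, 0.1884, 0.0363]
eef_rot: [[-0.203, 0.003, 0.979], [-0.979, -0.0, -0.203], [-0.001, -1.0, 0.003]]
wrist_force: [-1.2, 0.0, 0.1]
gripper_width: 0.0004
```

send_rows(series=[0,0,0,0,1.5,0,0,0,0,0,0,1.5,0,0,0,0,0,0,0,0,0])

```text
time: 7.45
eef_pos: [0.6222, 0.1884, 0.033]
eef_rot: [[-0.203, 0.003, 0.979], [-0.979, -0.0, -0.203], [-0.001, -1.0, 0.003]]
wrist_force: [-0.1, -0.2, 0.1]
gripper_width: 0.0006
```

send_rows(series=[0,0,0,0,1,0,0,0,0,0,0,1,0,0])

```text
time: 7.65
eef_pos: [0.6223, 0.1884, 0.031]
eef_rot: [[-0.203, 0.003, 0.979], [-0.979, 0.0, -0.203], [-0.001, -1.0, 0.003]]
wrist_force: [0.6, 1.1, -0.4]
gripper_width: 0.0004
```

```bash
python3 - <<'E'
from h import *
im,s=snap('scene','pushs4');print(s['eef_pos'],proj('scene',s['eef_pos']),s['wrist_force'])
a=cv2.resize(im[200:320,190:310],None,fx=5,fy=5,interpolation=cv2.INTER_CUBIC)
cv2.imwrite('pics/pushs4z.png',a)
E
```

```text
[0.6223 0.1884 0.031 ] [239.0976 257.7536] [ 0.5537  1.1279 -0.3992]
```

View pics/pushs4z.png

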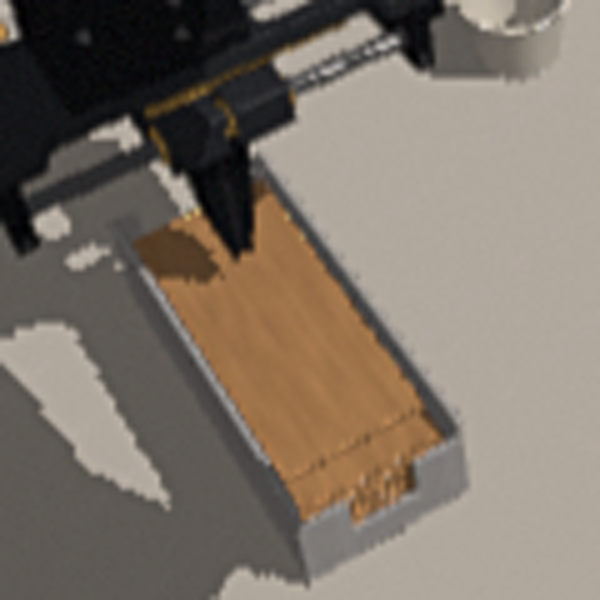

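send_rows(series=[0,0,0,0,1,0,0,0,0,0,0,1,0,0])

```text
time: 7.9
eef_pos: [0.6223, 0.1884, 0.0288]
eef_rot: [[-0.203, 0.003, 0.979], [-0.979, -0.0, -0.203], [-0.001, -1.0, 0.003]]
wrist_force: [-0.9, -0.3, -0.7]
gripper_width: 0.0005
```

send_rows(series=[0,0,0,0,1,0,0,0,0,0,0,0,0,0])

```text
time: 8.1
eef_pos: [0.6222, 0.1884, 0.0274]
eef_rot: [[-0.203, 0.003, 0.979], [-0.979, -0.0, -0.203], [-0.001, -1.0, 0.003]]
wrist_force: [-0.2, 0.3, 0.1]
gripper_width: 0.0004
```

send_rows(series=[0,0,0,0,1,0,0,0,0,0,0,0,0,0])

```text
time: 8.3
eef_pos: [0.6222, 0.1884, 0.0264]
eef_rot: [[-0.203, 0.003, 0.979], [-0.979, -0.0, -0.203], [-0.001, -1.0, 0.003]]
wrist_force: [-0.3, 0.0, -0.4]
gripper_width: 0.0005
```

send_rows(series=[0,0,0,0,1,0,0,0,0,0,0,0,0,0])

```text
time: 8.5
eef_pos: [0.6222, 0.1884, 0.0253]
eef_rot: [[-0.203, 0.003, 0.979], [-0.979, -0.0, -0.203], [-0.001, -1.0, 0.003]]
wrist_force: [0.0, -0.3, -0.4]
gripper_width: 0.0008
```

send_rows(series=[0,0,0,0,1,0,0,0,0,0,0,0,0,0])

```text
time: 8.7
eef_pos: [0.6222, 0.1884, 0.0242]
eef_rot: [[-0.203, 0.003, 0.979], [-0.979, -0.0, -0.203], [-0.001, -1.0, 0.003]]
wrist_force: [-0.4, 0.2, 0.6]
gripper_width: 0.0005
```

```bash
python3 - <<'E'
from h import *
im,s=snap('scene','pushs5');print(s['eef_pos'],proj('scene',s['eef_pos']),s['wrist_force'])
a=cv2.resize(im[200:320,190:310],None,fx=5,fy=5,interpolation=cv2.INTER_CUBIC)
cv2.imwrite('pics/pushs5z.png',a)
E
```

```text
[0.6222 0.1884 0.0242] [239.6357 259.783 ] [-0.4059  0.1774  0.6447]
```

View pics/pushs5z.png

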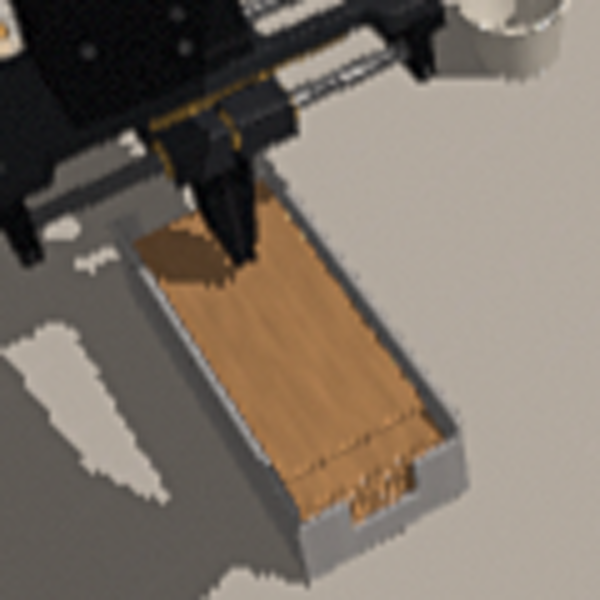

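send_rows(series=[0,0,0,0,1,0,0,0,0,0,0,0,0,0])

```text
time: 8.95
eef_pos: [0.6224, 0.1884, 0.0233]
eef_rot: [[-0.203, 0.003, 0.979], [-0.979, 0.0, -0.203], [-0.001, -1.0, 0.003]]
wrist_force: [-0.1, 0.7, -0.2]
gripper_width: 0.0003
```

send_rows(series=[0,0,0,0,1,0,0,0,0,0,0,0,0,0])

```text
time: 9.15
eef_pos: [0.6224, 0.1884, 0.0223]
eef_rot: [[-0.203, 0.003, 0.979], [-0.979, 0.0, -0.203], [-0.001, -1.0, 0.003]]
wrist_force: [-0.0, -0.6, -0.1]
gripper_width: 0.0007
```

send_rows(series=[0,0,0,0,1,0,0,0,0,0,0,0,0,0])

```text
time: 9.35
eef_pos: [0.6224, 0.1885, 0.0212]
eef_rot: [[-0.203, 0.003, 0.979], [-0.979, 0.0, -0.203], [-0.001, -1.0, 0.003]]
wrist_force: [0.5, 0.1, -0.6]
gripper_width: 0.0006
```

```bash
python3 - <<'E'
from h import *
for f,px in [('pushs3',(190+237/5,200+244/5)),('pushs4',(190+240/5,200+259/5)),('pushs5',(190+243/5,200+264/5))]:
    s=dict(np.load(f'pics/{f}.npz'));o,d=ray('scene',px);p=s['eef_pos']
    for dz in(-.01,0,.01):
        b=p+s['eef_rot'][:,2]*dz
        A=np.c_[d,-np.array([0,0,1.])];t=np.linalg.lstsq(A,b-o,rcond=None)[0];print(f,dz,'tip above TCP mm',1e3*t[1],'miss',1e3*np.linalg.norm(A@t-(b-o)))
im,s=snap('scene','pushs6');print(s['eef_pos'],proj('scene',s['eef_pos']),s['wrist_force'])
a=cv2.resize(im[220:280,205:275],None,fx=10,fy=10,interpolation=cv2.INTER_NEAREST)
cv2.imwrite('pics/pushs6z.png',a)
E
```

```text
pushs3 -0.01 tip above TCP mm 31.030704394264628 miss 1.7963410515108147
pushs3 0 tip above TCP mm 20.073411113445616 miss 0.8107894122625197
pushs3 0.01 tip above TCP mm 9.116117832626337 miss 3.4179198760358287
pushs4 -0.01 tip above TCP mm 30.10884764152608 miss 1.8830495864719594
pushs4 0 tip above TCP mm 18.970292150032073 miss 0.7200615493687201
pushs4 0.01 tip above TCP mm 7.831736658538098 miss 3.3231726852094248
pushs5 -0.01 tip above TCP mm 33.442895992243685 miss 1.2846236677467968
pushs5 0 tip above TCP mm 22.244657641814683 miss 1.3308512561794095
pushs5 0.01 tip above TCP mm 11.046419291385696 miss 3.9463261801056397
[0.6224 0.1885 0.0212] [239.7968 260.6868] [ 0.4706  0.1084 -0.6081]
```

View pics/pushs6z.png

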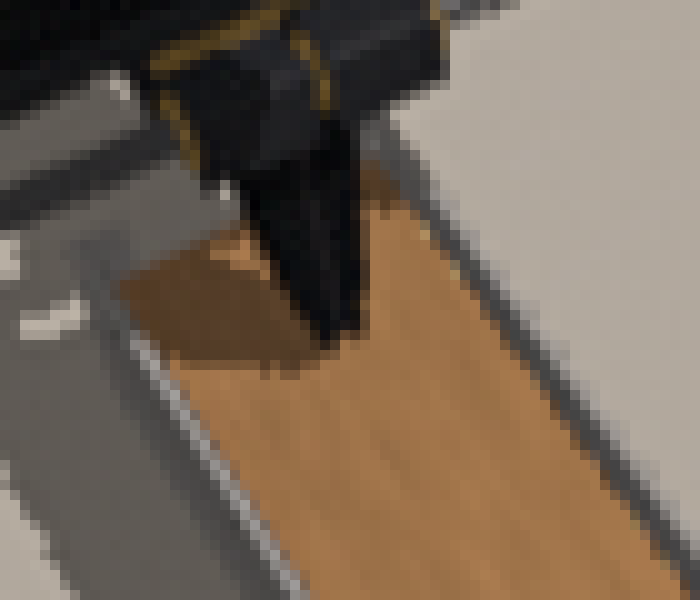

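send_rows(series=[0,0,0,0,1,0,0,0,0,0,0,0,0,0])

```text
time: 9.6
eef_pos: [0.6225, 0.1885, 0.0202]
eef_rot: [[-0.203, 0.004, 0.979], [-0.979, 0.0, -0.203], [-0.001, -1.0, 0.004]]
wrist_force: [1.1, 0.9, -0.1]
gripper_width: 0.0005
```

send_rows(series=[0,0,0,0,1,0,0,0,0,0,0,0,0,0])

```text
time: 9.8
eef_pos: [0.6225, 0.1885, 0.0192]
eef_rot: [[-0.203, 0.004, 0.979], [-0.979, 0.0, -0.203], [-0.001, -1.0, 0.004]]
wrist_force: [-0.5, -0.2, -0.5]
gripper_width: 0.0004
```

send_rows(series=[0,0,0,0,1,0,0,0,0,0,0,0,0,0])

```text
time: 10.0
eef_pos: [0.6226, 0.1885, 0.0181]
eef_rot: [[-0.203, 0.004, 0.979], [-0.979, 0.0, -0.203], [-0.001, -1.0, 0.004]]
wrist_force: [-0.4, -0.1, 0.8]
gripper_width: 0.0003
```

send_rows(series=[0,0,0,0,1,0,0,0,0,0,0,0,0,0])

```text
time: 10.2
eef_pos: [0.6225, 0.1885, 0.0169]
eef_rot: [[-0.203, 0.004, 0.979], [-0.979, 0.0, -0.203], [-0.001, -1.0, 0.004]]
wrist_force: [-0.1, 0.1, -0.2]
gripper_width: 0.0004
```

```bash
python3 - <<'E'
from h import *
im,s=snap('scene','pushs7');print(s['eef_pos'],proj('scene',s['eef_pos']),s['wrist_force'],s['tau'])
a=cv2.resize(im[215:275,205:275],None,fx=10,fy=10,interpolation=cv2.INTER_NEAREST)
cv2.imwrite('pics/pushs7z.png',a)
im,s=snap('wrist','push7');cv2.imwrite('pics/push7z.png',cv2.resize(im[180:270,250:390],None,fx=5,fy=5,interpolation=cv2.INTER_NEAREST))
E
```

```text
[0.6225 0.1885 0.0169] [240.0652 261.9018] [-0.0501  0.1374 -0.2017] [ -0.0074 -44.6806 -32.3759  -0.0026  -0.1171   0.0001]
```

View pics/pushs7z.png

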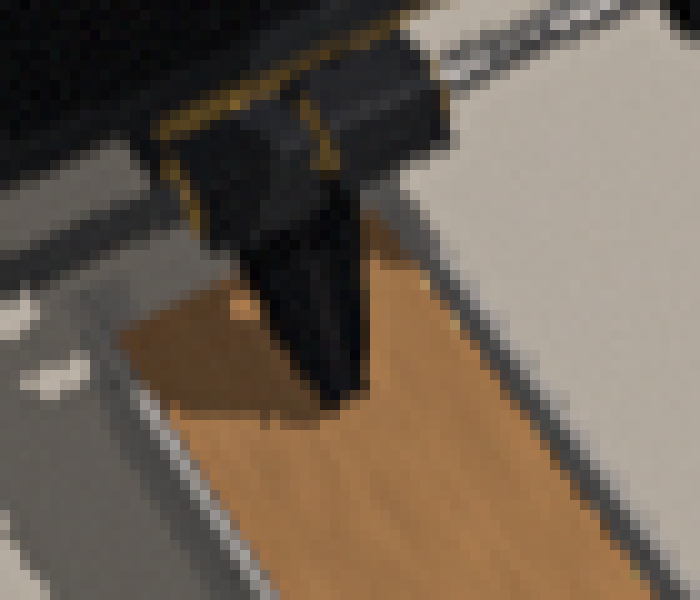

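View pics/push7z.png

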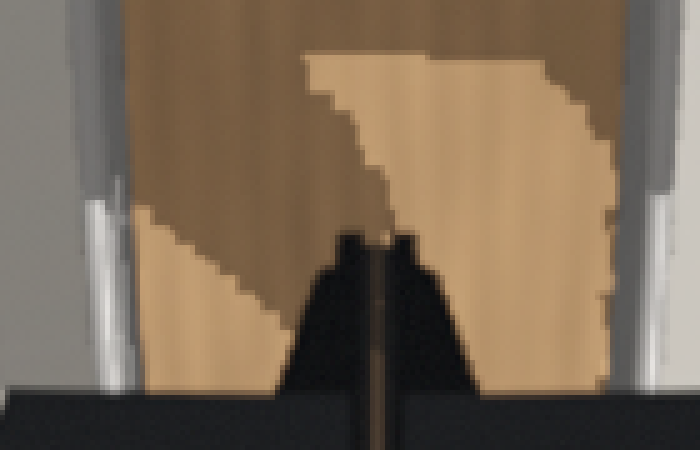

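send_rows(series=[0,0,0,0,1,0,0,0,0,0,0,0,0,0])

```text
time: 10.5
eef_pos: [0.6228, 0.1885, 0.0162]
eef_rot: [[-0.203, 0.004, 0.979], [-0.979, 0.0, -0.203], [-0.001, -1.0, 0.004]]
wrist_force: [0.1, 0.3, -0.1]
gripper_width: 0.0002
```

send_rows(series=[0,0,0,0,1,0,0,0,0,0,0,0,0,0])

```text
time: 10.7
eef_pos: [0.6228, 0.1885, 0.0151]
eef_rot: [[-0.203, 0.004, 0.979], [-0.979, 0.0, -0.203], [-0.001, -1.0, 0.004]]
wrist_force: [-0.3, 0.0, 0.7]
gripper_width: 0.0002
```

send_rows(series=[0,0,0,0,1,0,0,0,0,0,0,0,0,0])

```text
time: 10.9
eef_pos: [0.6228, 0.1885, 0.014]
eef_rot: [[-0.203, 0.004, 0.979], [-0.979, 0.0, -0.203], [-0.001, -1.0, 0.004]]
wrist_force: [-0.3, -0.7, -0.3]
gripper_width: 0.0005
```

```bash
python3 - <<'E'
from h import *
im,s=snap('scene','pushs8');print(s['eef_pos'],s['wrist_force'])
a=cv2.resize(im[215:275,205:275],None,fx=10,fy=10,interpolation=cv2.INTER_NEAREST)
cv2.imwrite('pics/pushs8z.png',a)
E
```

```text
[0.6228 0.1885 0.014 ] [-0.3348 -0.7248 -0.3388]
```

View pics/pushs8z.png

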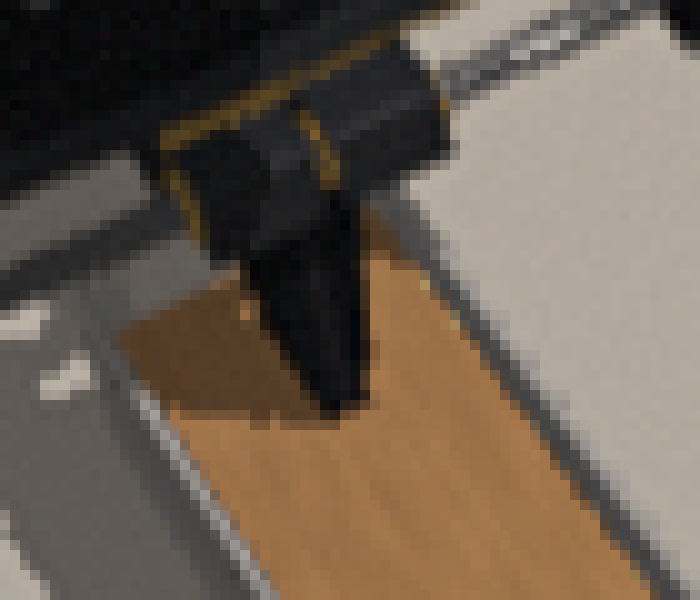

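send_rows(series=[0,0,0,0,1,0,0,0,0,0,0,0,0,0])

```text
time: 11.15
eef_pos: [0.6229, 0.1886, 0.013]
eef_rot: [[-0.203, 0.004, 0.979], [-0.979, 0.0, -0.203], [-0.001, -1.0, 0.004]]
wrist_force: [0.1, 0.3, -1.0]
gripper_width: 0.0005
```

```bash
python3 - <<'E'
from h import *
print(bot.sense()['tau'],bot.sense()['wrist_force'])
for nm,n,k in [('dispw2','wrist',0)]:
    s=dict(np.load('pics/dispw2.npz'))
# triangulate dispenser corners: scene vs wrist
im,s=snap('top','t9')
cv2.imwrite('pics/t9.png',im)
im=cv2.imread('pics/scene0.png')
a=im[215:320,200:300].copy();a=cv2.resize(a,None,fx=6,fy=6,interpolation=cv2.INTER_NEAREST)
for z,c in((.045,(0,0,255)),(.035,(0,255,0)),(.055,(255,0,0))):
  for x,y in((.0175,.03),(.0175,-.03),(.1575,.03),(.1575,-.03)):
    q=proj('scene',disp(x,y,z));cv2.circle(a,tuple(np.int32((q-(200,215))*6)),3,c,-1)
for x in(0,.168):
  for y in(.035,-.035):
    q=proj('scene',disp(x,y,.052));cv2.circle(a,tuple(np.int32((q-(200,215))*6)),3,(255,0,255),-1)
cv2.imwrite('pics/sov.png',a)
E
```

```text
[ -0.0082 -44.7717 -32.2482  -0.0027  -0.1189   0.0001] [ 0.1242  0.3492 -0.9706]
```

View pics/sov.png

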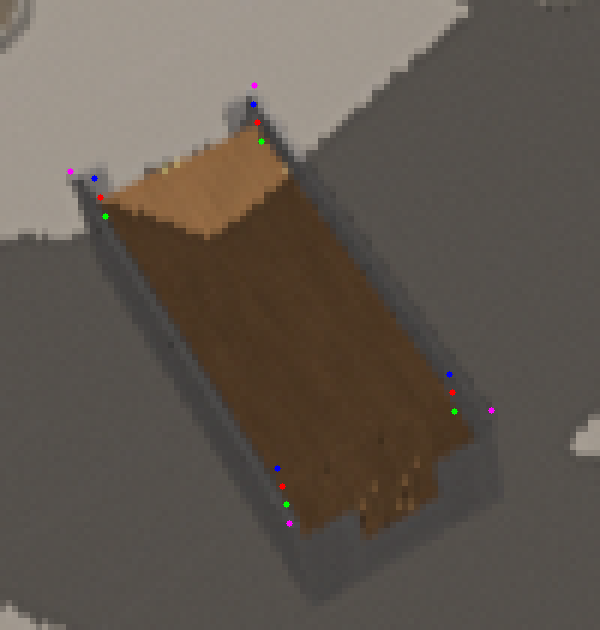

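send_rows(series=[0,0,0,0,1,0,0,0,0,0,0,0,0,0])

```text
time: 11.4
eef_pos: [0.623, 0.1886, 0.0122]
eef_rot: [[-0.203, 0.005, 0.979], [-0.979, 0.0, -0.203], [-0.001, -1.0, 0.005]]
wrist_force: [-0.2, -0.2, -0.3]
gripper_width: 0.0005
```

send_rows(series=[0,0,0,0,1,0,0,0,0,0,0,0,0,0])

```text
time: 11.6
eef_pos: [0.6233, 0.1887, 0.0114]
eef_rot: [[-0.203, 0.005, 0.979], [-0.979, 0.0, -0.203], [-0.002, -1.0, 0.005]]
wrist_force: [-0.5, -0.7, -0.2]
gripper_width: 0.0005
```

send_rows(series=[0,0,0,0,1,0,0,0,0,0,0,0,0,0])

```text
time: 11.8
eef_pos: [0.6237, 0.1887, 0.0115]
eef_rot: [[-0.203, 0.006, 0.979], [-0.979, 0.001, -0.203], [-0.002, -1.0, 0.006]]
wrist_force: [0.6, -0.6, 0.0]
gripper_width: 0.0003
```

```bash
python3 - <<'E'
from h import *
s=bot.sense();print(s['tau'],s['wrist_force'],s['ft_torque'],s['q'])
im,s=snap('scene','pushs9');print(s['eef_pos'],s['wrist_force'])
a=cv2.resize(im[200:320,190:310],None,fx=5,fy=5,interpolation=cv2.INTER_NEAREST)
cv2.imwrite('pics/pushs9z.png',a)
E
```

```text
[  0.0061 -44.8455 -32.1354  -0.0016  -0.0663  -0.0002] [ 0.5516 -0.631   0.0047] [0.0466 0.0651 0.0344] [ 0.2118  0.2761  1.7747 -0.0008  1.085   1.9871]
[0.6237 0.1887 0.0115] [ 0.5516 -0.631   0.0047]
```

View pics/pushs9z.png

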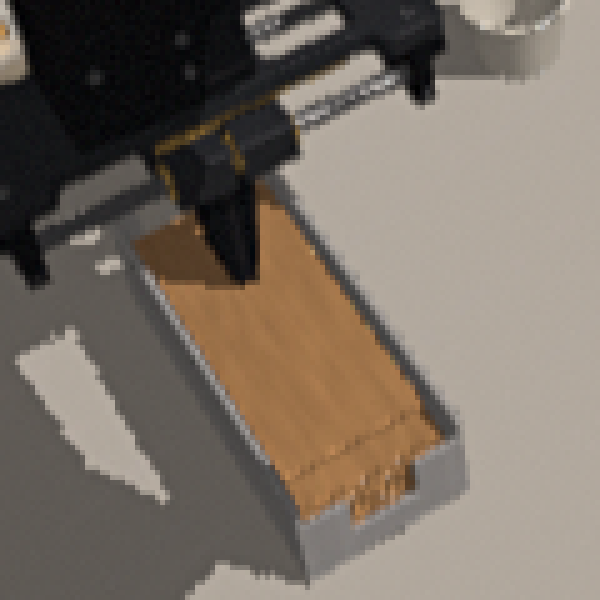

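send_rows(series=[-0.003,0,0,0,2,0,0,0,0,0,0,1.5,-4,0,0,0,0,0,1.5,-6,0,0,0,0,0,1.5,-6,0])

```text
time: 12.25
eef_pos: [0.6139, 0.1926, 0.0113]
eef_rot: [[-0.203, 0.015, 0.979], [-0.979, 0.003, -0.203], [-0.006, -1.0, 0.014]]
wrist_force: [2.8, -0.5, 5.7]
gripper_width: 0.0008
```

```bash
python3 - <<'E'
from h import *
goal(disp(.10,0,.0115),yawR(DA))
im,s=snap('scene','drag1');print(s['eef_pos'],s['wrist_force'])
a=cv2.resize(im[200:320,190:310],None,fx=5,fy=5,interpolation=cv2.INTER_NEAREST)
cv2.imwrite('pics/drag1z.png',a)
E
```

```text
t 12.25 p [0.6139 0.1926 0.0113] w 0.0007814761995537005 F [ 2.8382 -0.5181  5.6984]
rotvec tool (deg) [-0.8214 -0.0516 -0.3295] rad [-0.0143 -0.0009 -0.0058]
shift mm in goal axes [ 2.278  -0.2358 -9.6812]
shift mm tool [ 2.285  -0.3877 -9.6747]
[0.6139 0.1926 0.0113] [ 2.8382 -0.5181  5.6984]
```

View pics/drag1z.png

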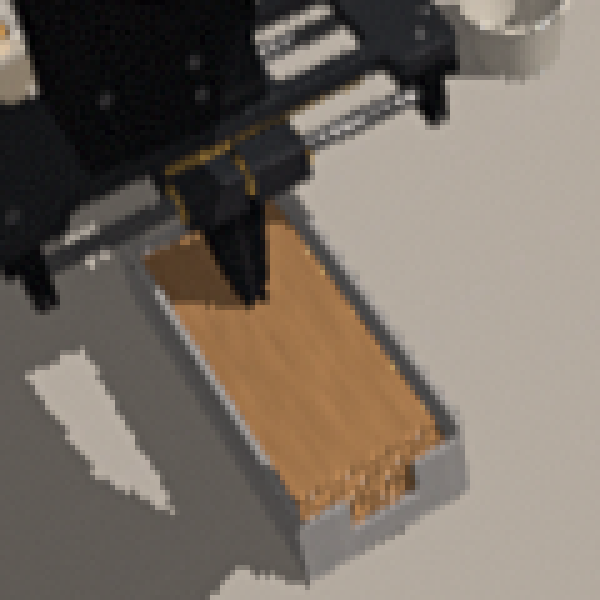

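send_rows(series=[-0.007,0,-0.003,1,1.2,-7,0,-0.007,0,-0.003,0,1.2,-8,0,-0.005,0,0,0,1.2,-8,0,-0.005,0,0,0,1.2,-8,0,-0.005,0,0,0,1.2,-8,0])

```text
time: 12.8
eef_pos: [0.5803, 0.1998, 0.0112]
eef_rot: [[-0.202, 0.001, 0.979], [-0.979, 0.003, -0.202], [-0.003, -1.0, 0.0]]
wrist_force: [2.4, -1.8, 6.2]
gripper_width: 0.0004
```

```bash
python3 - <<'E'
from h import *
goal(disp(.10,0,.0115),yawR(DA))
im,s=snap('scene','drag2')
a=cv2.resize(im[200:320,190:310],None,fx=5,fy=5,interpolation=cv2.INTER_NEAREST)
for x in(-.06,-.04,-.02,0,.02):
    q=proj('scene',disp(x,0,.045));cv2.circle(a,tuple(np.int32((q-(190,200))*5)),2,(0,0,255),-1)
cv2.imwrite('pics/drag2z.png',a)
E
```

```text
t 12.8 p [0.5803 0.1998 0.0112] w 0.00042805983977106725 F [ 2.428  -1.838   6.2349]
rotvec tool (deg) [-0.0085  0.0021 -0.1535] rad [-0.0001  0.     -0.0027]
shift mm in goal axes [ 2.5917 -0.3442 24.6902]
shift mm tool [ 2.5917 -0.3475 24.6902]
```

View pics/drag2z.png

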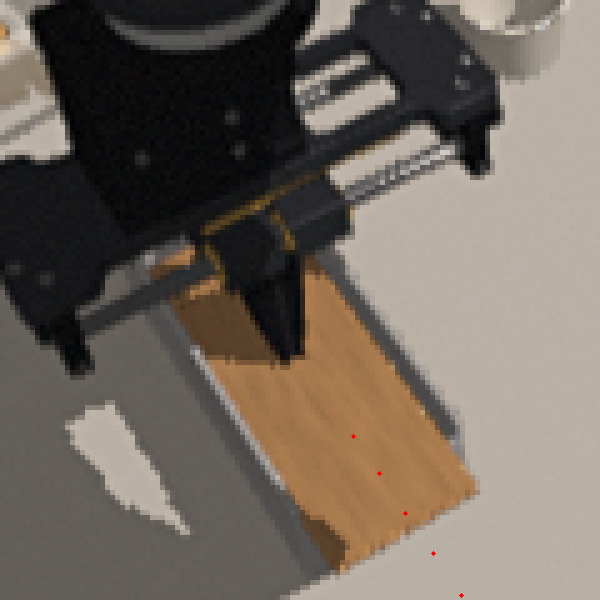

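send_rows(series=[-0.004,0,-0.003,0.5,1.2,-8,0,-0.004,0,0,0,1.2,-8,0,-0.004,0,0,0,1.2,-8,0,0,0,0,0,1,-4,0,0,0,0,0,0,0,0])

```text
time: 13.35
eef_pos: [0.5552, 0.2048, 0.0112]
eef_rot: [[-0.201, -0.0, 0.98], [-0.98, 0.001, -0.201], [-0.001, -1.0, -0.0]]
wrist_force: [0.3, 0.8, 0.4]
gripper_width: 0.0008
```

```bash
python3 - <<'E'
from h import *
goal(disp(.05,0,.0115),yawR(DA))
im,s=snap('scene','drag3')
a=cv2.resize(im[200:330,190:310],None,fx=4.5,fy=4.5,interpolation=cv2.INTER_NEAREST)
for x in(-.06,-.04,-.02,0,.02):
    q=proj('scene',disp(x,0,.045));cv2.circle(a,tuple(np.int32((q-(190,200))*4.5)),2,(0,0,255),-1)
cv2.imwrite('pics/drag3z.png',a)
E
```

```text
t 13.35 p [0.5552 0.2048 0.0112] w 0.0008491660976089558 F [0.2583 0.7607 0.3536]
rotvec tool (deg) [ 0.027   0.0765 -0.0361] rad [ 0.0005  0.0013 -0.0006]
shift mm in goal axes [ 2.3582 -0.2885  0.2945]
shift mm tool [ 2.3584 -0.2901  0.2912]
```

View pics/drag3z.png

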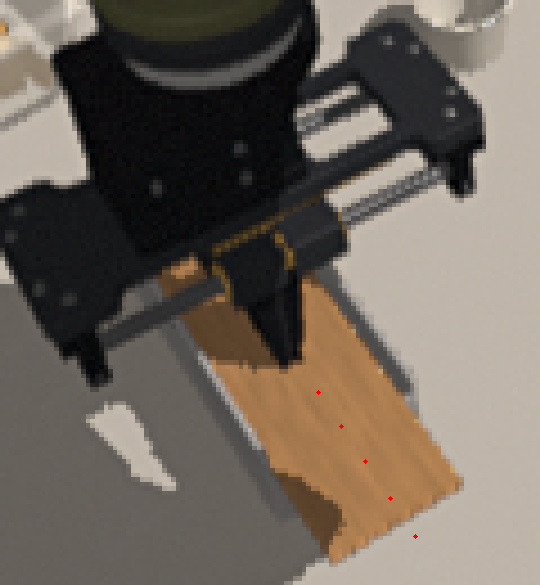

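send_rows(series=[0,0,0,0,-20,0,0,0,0,0,2.5,-35,0,0.3,0,0,0,0,-20,-25,1,0,0,0,0,0,-30,1,0,0,0,0,0,-20,1,0,0,0,0,0,0,1,0,0,0,0,0,0,1])

```text
time: 14.1
eef_pos: [0.4697, 0.2164, 0.0802]
eef_rot: [[-0.202, -0.023, 0.979], [-0.979, -0.003, -0.202], [0.007, -1.0, -0.022]]
wrist_force: [0.1, -0.3, -0.5]
gripper_width: 0.0433
```

```bash
python3 - <<'E'
from h import *
im,s=snap('wrist','grip0');print(s['qvel'])
goal(disp(-.02,0,.05),yawR(DA))
cv2.imwrite('pics/grip0z.png',cv2.resize(im[20:260,220:430],None,fx=2.5,fy=2.5,interpolation=cv2.INTER_CUBIC))
E
```

```text
[ 0.0102 -0.0055  0.0228  0.0065  0.0077  0.001 ]
t 14.15 p [0.4697 0.2163 0.08  ] w 0.0466593411174553 F [ 0.4378  0.1845 -0.2279]
rotvec tool (deg) [1.2715 0.0105 0.425 ] rad [0.0222 0.0002 0.0074]
shift mm in goal axes [-3.5973 29.9523 16.3041]
shift mm tool [-3.815  29.5557 16.9651]
```

View pics/grip0z.png

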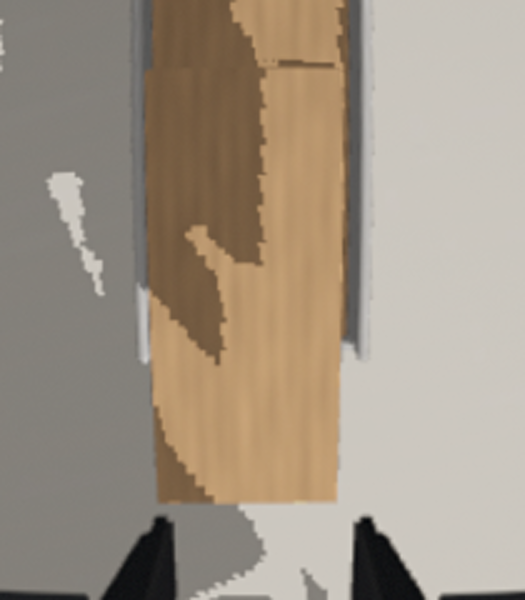

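```bash
python3 - <<'E'
from h import *
s=dict(np.load('pics/grip0.npz'))
z=lambda x,y:(220+x/2.5,20+y/2.5)
c,sn=np.cos(DA),np.sin(DA)
for nm,p,h in [('FL',(157,502),.045),('FR',(338,502),.045),('BL',(145,69),.045),('BR',(337,67),.045),('wallL',(145,360),.052),('wallR',(364,358),.052)]:
    P=onz('wrist',z(*p),h,s);d=P[:2]-D0;print(nm,P,'disp',1e3*(c*d[0]+sn*d[1]),1e3*(-sn*d[0]+c*d[1]))
E
```

```text
FL [0.4635 0.2538 0.045 ] disp -50.00151133288024 31.841071270175796
FR [0.4512 0.1947 0.045 ] disp -50.082950699015875 -28.549098337325397
BL [0.5998 0.2258 0.045 ] disp 89.15715617329958 31.95835689494305
BR [0.5883 0.1693 0.045 ] disp 89.3543632708967 -25.64965390256619
wallL [0.5125 0.2445 0.052 ] disp -0.11456985508806819 32.602325534339286
wallR [0.4994 0.1788 0.052 ] disp 0.3873316793559468 -34.32405959783137
```

send_rows(series=[0.022,0,0.007,-5.5,0,17,1,0,0,0,0,0,0,1,0,0,0,0,0,0,1,0,0,0,0,0,0,1,0,0,0,0,0,0,1])

```text
time: 14.65
eef_pos: [0.4909, 0.2175, 0.0777]
eef_rot: [[-0.204, -0.001, 0.979], [-0.979, -0.001, -0.204], [0.001, -1.0, -0.001]]
wrist_force: [0.2, -0.5, 0.1]
gripper_width: 0.0872
```

```bash
python3 - <<'E'
from h import *
goal(disp(-.02,.0018,.0),yawR(DA))
E
```

```text
t 14.65 p [0.4909 0.2175 0.0777] w 0.08716043716572439 F [ 0.2153 -0.5312  0.1443]
rotvec tool (deg) [ 0.0329 -0.1142  0.0755] rad [ 0.0006 -0.002   0.0013]
shift mm in goal axes [-0.001  77.7481 -4.2246]
shift mm tool [-0.0951 77.7504 -4.1801]
```

send_rows(series=[0,0,0,0,22,-4,1,0,0,0,0,20,0,1,0,0,0,0,18,0,1,0,0,0,0,12,0,1,0,0,0,0,0,0,1])

```text
time: 15.15
eef_pos: [0.4886, 0.2186, 0.0051]
eef_rot: [[-0.204, 0.003, 0.979], [-0.979, 0.0, -0.204], [-0.001, -1.0, 0.003]]
wrist_force: [-0.3, -0.8, -0.1]
gripper_width: 0.095
```

```bash
python3 - <<'E'
from h import *
goal(disp(-.02,.0018,.0),yawR(DA))
im,s=snap('wrist','grip1');cv2.imwrite('pics/grip1z.png',im[100:300,200:450].repeat(3,0).repeat(3,1))
im,s=snap('scene','grip1s')
cv2.imwrite('pics/grip1sz.png',cv2.resize(im[200:350,190:340],None,fx=4,fy=4,interpolation=cv2.INTER_NEAREST))
E
```

```text
t 15.15 p [0.4886 0.2186 0.0051] w 0.09502517848552866 F [-0.2716 -0.7855 -0.0994]
rotvec tool (deg) [-0.1482 -0.1396 -0.0345] rad [-0.0026 -0.0024 -0.0006]
shift mm in goal axes [ 0.6308  5.0587 -1.7219]
shift mm tool [ 0.638   5.0538 -1.7334]
```

View pics/grip1z.png

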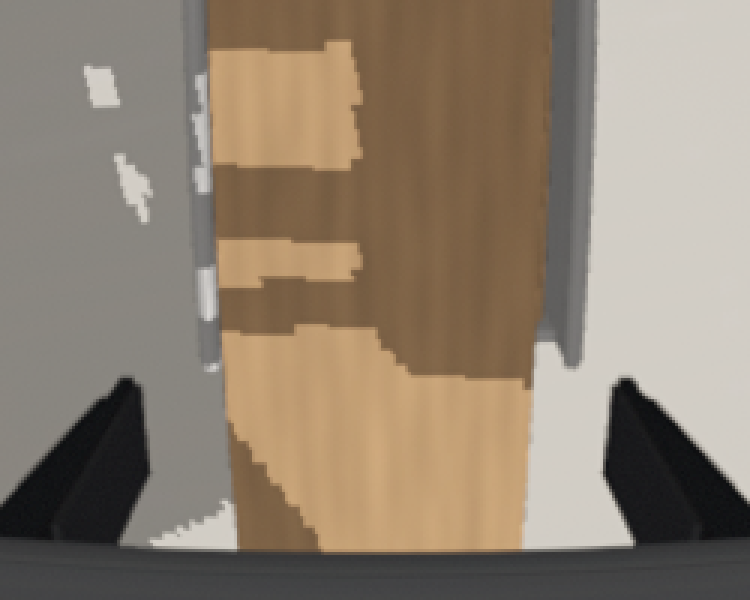

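View pics/grip1sz.png

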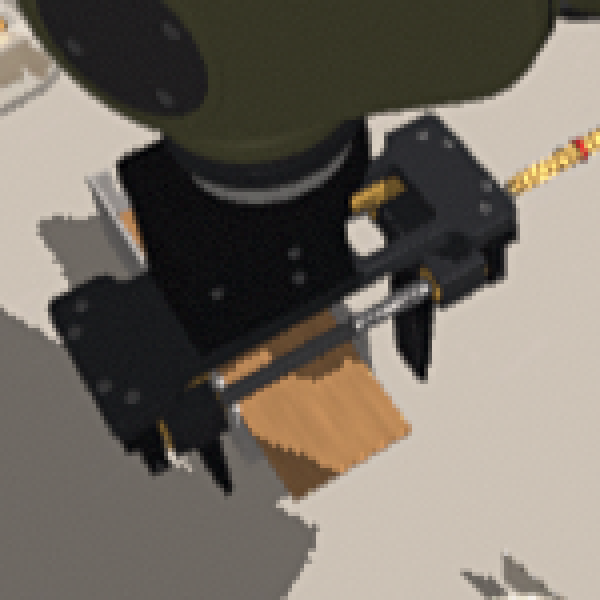

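```bash
python3 - <<'E'
from h import *
s=dict(np.load('pics/grip1s.npz'));p=s['eef_pos'];Rr=s['eef_rot']
for px,x in [((190+224/4,200+490/4),-.05),((190+424/4,200+379/4),.05)]:
  for x in(x,-x):
   for dz in(-.01,0):
    o,d=ray('scene',px);b=p+Rr[:,0]*x+Rr[:,2]*dz
    A=np.c_[d,-np.array([0,0,1.])];t=np.linalg.lstsq(A,b-o,rcond=None)[0];print(px,x,dz,'tip z',1e3*(p[2]+t[1]),'miss',1e3*np.linalg.norm(A@t-(b-o)))
E
```

```text
(246.0, 322.5) -0.05 -0.01 tip z 41.309308044122226 miss 1.9993703195094232
(246.0, 322.5) -0.05 0 tip z 24.96473570516746 miss 0.1663724601731853
(246.0, 322.5) 0.05 -0.01 tip z 5.256885261003309 miss 99.6257743816949
(246.0, 322.5) 0.05 0 tip z -11.08768707795164 miss 97.4600316020123
(296.0, 294.75) 0.05 -0.01 tip z 38.6254848274901 miss 0.51129935597963
(296.0, 294.75) 0.05 0 tip z 24.975816524032137 miss 5.089792342875331
(296.0, 294.75) -0.05 -0.01 tip z 108.60486977385419 miss 89.41383190740517
(296.0, 294.75) -0.05 0 tip z 94.95520147039616 miss 93.99232489430085
```

send_rows(series=[-0.002,-0.002,0,0.5,8,-2,1,0,0,0,0,1.5,0,1,0,0,0,0,0.5,0,0.3,0,0,0,0,0,0,0.3,0,0,0,0,0,0,0.3,0,0,0,0,0,0,0.3,0,0,0,0,0,0,0.3,0,0,0,0,0,0,0.3], force=25)

```text
time: 16.05
eef_pos: [0.4896, 0.2183, -0.0003]
eef_rot: [[-0.201, 0.007, 0.979], [-0.979, -0.0, -0.201], [-0.001, -1.0, 0.007]]
wrist_force: [-0.3, -0.9, 1.8]
gripper_width: 0.0597
```

send_rows(series=[0,0,0,0,0,0,0.3,0,0,0,0,0,0,0.3])

```text
time: 16.25
eef_pos: [0.4896, 0.2183, -0.0002]
eef_rot: [[-0.202, 0.007, 0.979], [-0.979, -0.0, -0.202], [-0.001, -1.0, 0.007]]
wrist_force: [-0.5, -1.0, 0.9]
gripper_width: 0.0596
```

```bash
python3 - <<'E'
from h import *
goal(disp(-.02,.0018,.0),yawR(DA))
im,s=snap('wrist','grip2');cv2.imwrite('pics/grip2z.png',im[20:260,200:450].repeat(2,0).repeat(2,1))
E
```

```text
t 16.25 p [ 0.4896  0.2183 -0.0002] w 0.05960921424367758 F [-0.53   -0.9829  0.9285]
rotvec tool (deg) [-0.3871  0.0245 -0.0716] rad [-0.0068  0.0004 -0.0013]
shift mm in goal axes [ 0.5563 -0.1658 -2.8114]
shift mm tool [ 0.5549 -0.1855 -2.8105]
```

View pics/grip2z.png

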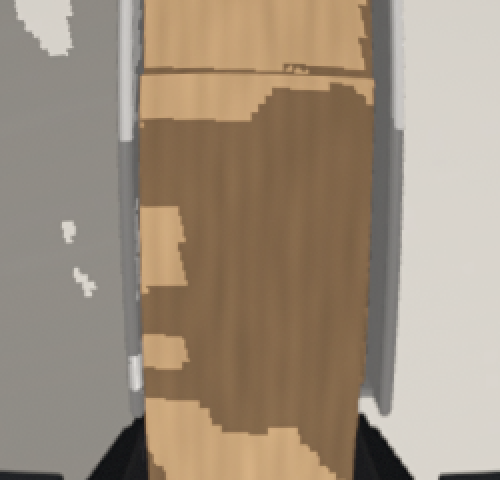

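send_rows(series=[0,0,0,0,-8,0,0.3,0,0,0,0,-15,0,0.3,0,0,0,0,-20,0,0.3,0,0,0,0,-25,0,0.3,0,0,0,0,-25,0,0.3,0,0,0,0,-25,0,0.3,0,0,0,0,0,0,0.3,0,0,0,0,0,0,0.3])

```text
time: 17.1
eef_pos: [0.4903, 0.2202, 0.1295]
eef_rot: [[-0.201, 0.014, 0.979], [-0.98, 0.005, -0.201], [-0.007, -1.0, 0.012]]
wrist_force: [0.8, -0.1, -0.8]
gripper_width: 0.0597
```

```bash
python3 - <<'E'
from h import *
im,s=snap('wrist','lift');cv2.imwrite('pics/liftz.png',im)
Rg=yawR(SA)
goal(nest(-.04,0,.09),Rg);print(s['q'],s['eef_rot'])
im,s=snap('scene','lifts');cv2.imwrite('pics/liftsz.png',cv2.resize(im[100:350,130:380],None,fx=2.4,fy=2.4))
E
```

```text
t 17.15 p [0.4907 0.2203 0.1298] w 0.059383913543601126 F [0.3089 0.4265 0.4013]
rotvec tool (deg) [ -0.832  -23.5597  -0.2763] rad [-0.0145 -0.4112 -0.0048]
shift mm in goal axes [451.9535  39.7702 -72.9381]
shift mm tool [443.7296  37.8768 113.2826]
[ 0.3221 -0.0989  1.9627  0.0001  1.2634  2.0956] [[-0.2013  0.0137  0.9794]
 [-0.9795  0.0046 -0.2014]
 [-0.0073 -0.9999  0.0125]]
```

View pics/liftz.png

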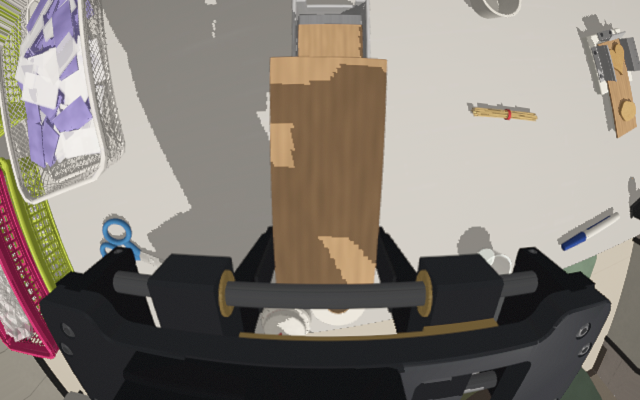

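View pics/liftsz.png

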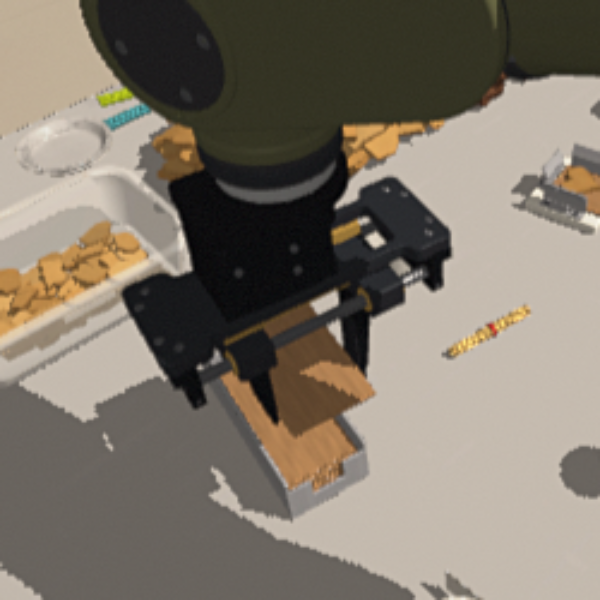

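```bash
python3 - <<'E'
from h import *
s=dict(np.load('pics/lift.npz'));p=s['eef_pos'];Rr=s['eef_rot']
L,Rt=(270.5,59.5),(386,60.5)
for z in(.160,.165,.17,.175,.18,.185,.19):
    a=onz('wrist',L,z,s);b=onz('wrist',Rt,z,s);m=Rr.T@((a+b)/2-p)
    print(z,np.linalg.norm(a-b),'mid tool mm',m*1e3,'yaw',np.degrees(Rr.T@(b-a))[2]/np.degrees(.06))
E
```

```text
0.16 0.06439212110837497 mid tool mm [  1.4899 -29.1559 107.8082] yaw -0.007876205918678958
0.165 0.06254407316170056 mid tool mm [  1.4399 -34.1652 107.0734] yaw -0.007650159534041834
0.17 0.0606960252150262 mid tool mm [  1.39   -39.1745 106.3386] yaw -0.007424113149406408
0.175 0.05884797726835182 mid tool mm [  1.34   -44.1839 105.6038] yaw -0.0071980667647691616
0.18 0.05699992932167743 mid tool mm [  1.2901 -49.1932 104.869 ] yaw -0.006972020380133828
0.185 0.055151881375003056 mid tool mm [  1.2401 -54.2025 104.1342] yaw -0.00674597399549661
0.19 0.05330383342832869 mid tool mm [  1.1902 -59.2118 103.3994] yaw -0.006519927610863069
```

send_rows(series=[0,-0.1,0,20,0,5,0.3,0,-0.1,0,35,0,0,0.3,0,-0.1,0,42,0,-5,0.3,0,-0.1,0,42,0,-8,0.3,0,0,0,42,0,-10,0.3,0,0,0,42,0,-10,0.3,0,0,0,42,0,-10,0.3,0,0,0,30,0,-10,0.3])

```text
time: 18.0
eef_pos: [0.4657, -0.0873, 0.1142]
eef_rot: [[0.222, -0.007, 0.975], [-0.975, 0.006, 0.222], [-0.007, -1.0, -0.006]]
wrist_force: [0.5, -0.5, -0.2]
gripper_width: 0.0596
```

```bash
python3 - <<'E'
from h import *
goal(nest(-.0363,0.0007,.04),yawR(SA))
E
```

```text
t 18.0 p [ 0.4657 -0.0873  0.1142] w 0.059604684014822724 F [ 0.5089 -0.5259 -0.2197]
rotvec tool (deg) [ 0.3367  0.9038 -0.4039] rad [ 0.0059  0.0158 -0.007 ]
shift mm in goal axes [155.5452  74.1751  18.8948]
shift mm tool [156.3459  72.9707  16.8671]
```

send_rows(series=[0.004,0.008,-0.004,38,-2,5,0.3,0.004,0.008,-0.003,40,-2,5,0.3,0,0,0,38,-2,4,0.3,0,0,0,25,-1,2,0.3,0,0,0,10,0,1,0.3,0,0,0,0,0,0,0.3,0,0,0,0,0,0,0.3])

```text
time: 18.7
eef_pos: [0.5073, -0.2374, 0.1081]
eef_rot: [[0.199, -0.015, 0.98], [-0.98, 0.01, 0.199], [-0.013, -1.0, -0.013]]
wrist_force: [-0.5, -0.4, 0.0]
gripper_width: 0.0594
```

```bash
python3 - <<'E'
from h import *
goal(nest(-.0363,0.0007,.0),yawR(SA));print(bot.sense()['eef_rot'])
im,s=snap('wrist','over');cv2.imwrite('pics/overz.png',im[0:280,190:470].repeat(2,0).repeat(2,1))
E
```

```text
t 18.7 p [ 0.5073 -0.2374  0.1081] w 0.05940864046231881 F [-0.5316 -0.3967  0.0431]
rotvec tool (deg) [ 0.7296 -0.4598 -0.7474] rad [ 0.0127 -0.008  -0.013 ]
shift mm in goal axes [  0.0722 108.0642   9.2526]
shift mm tool [  1.4011 107.928   10.6337]
[[ 0.199  -0.0151  0.9799]
 [-0.9799  0.0102  0.1992]
 [-0.013  -0.9998 -0.0128]]
```

View pics/overz.png

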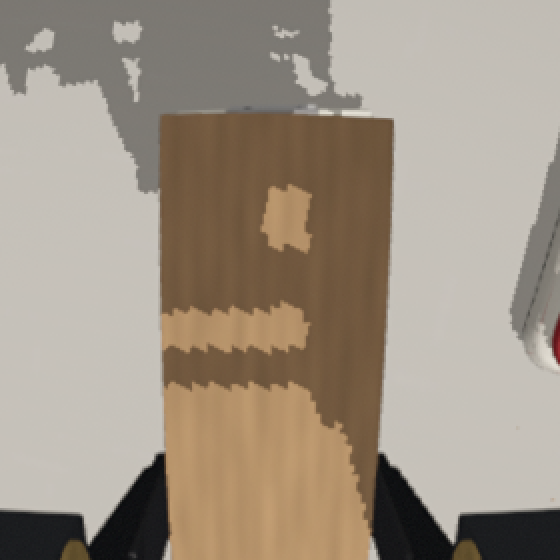

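send_rows(series=[0.01,-0.004,-0.007,1,15,5,0.3,0.01,-0.004,-0.006,0.5,20,5,0.3,0,0,0,0,20,0.5,0.3,0,0,0,0,20,0,0.3,0,0,0,0,5,0,0.3,0,0,0,0,0,0,0.3,0,0,0,0,0,0,0.3])

```text
time: 19.45
eef_pos: [0.5182, -0.2274, 0.0272]
eef_rot: [[0.217, 0.01, 0.976], [-0.976, 0.002, 0.217], [0.0, -1.0, 0.01]]
wrist_force: [-0.1, 0.2, 0.1]
gripper_width: 0.0594
```

```bash
python3 - <<'E'
from h import *
goal(nest(-.0363,0.0007,-.019),yawR(SA));print(bot.sense()['eef_rot'])
im,s=snap('wrist','over2');cv2.imwrite('pics/over2z.png',im[0:280,190:470].repeat(2,0).repeat(2,1))
im,s=snap('scene','over2s');cv2.imwrite('pics/over2sz.png',cv2.resize(im[110:250,300:460],None,fx=4,fy=4))
E
```

```text
t 19.45 p [ 0.5182 -0.2274  0.0272] w 0.059430759387730465 F [-0.076   0.2382  0.0814]
rotvec tool (deg) [-0.5725  0.6136  0.0234] rad [-0.01    0.0107  0.0004]
shift mm in goal axes [ 7.5439 46.2498 -3.5041]
shift mm tool [ 7.4846 46.2151 -4.0466]
[[ 0.2175  0.0099  0.976 ]
 [-0.9761  0.0017  0.2174]
 [ 0.0005 -0.9999  0.01  ]]
```

View pics/over2z.png

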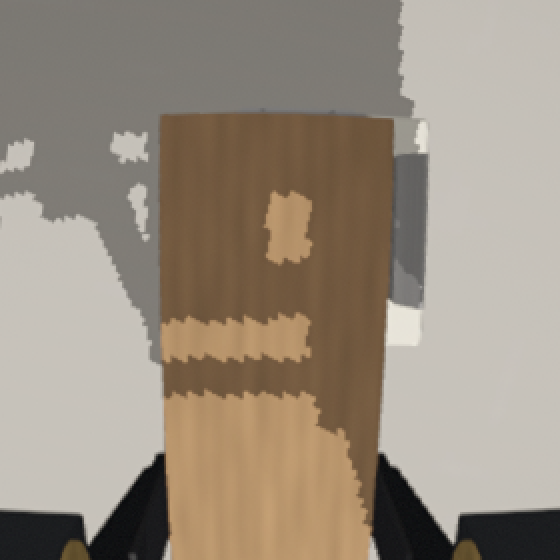

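View pics/over2sz.png

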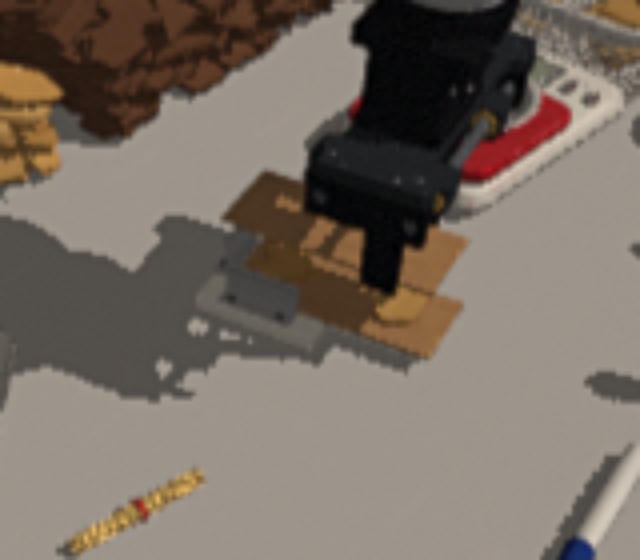

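```bash
python3 - <<'E'
from h import *
s=dict(np.load('pics/over2.npz'));c,sn=np.cos(SA),np.sin(SA)
for u,v in [(162,114),(392,119)]:
    px=(190+u/2,v/2)
    P=onz('wrist',px,.0724,s);d=P[:2]-S0
    T=s['eef_rot'].T@(P-s['eef_pos']);print('nest',1e3*(c*d[0]+sn*d[1]),1e3*(-sn*d[0]+c*d[1]),'tool',T*1e3)
# right guide check: inner top/bottom
for u,v in [(392,160),(392,300)]:
    P=onz('wrist',(190+u/2,v/2),.03,s);d=P[:2]-S0;print('g',1e3*(c*d[0]+sn*d[1]),1e3*(-sn*d[0]+c*d[1]))
for u,v in [(420,345),(386,345)]:
    P=onz('wrist',(190+u/2,v/2),.012,s);d=P[:2]-S0;print('foot',1e3*(c*d[0]+sn*d[1]),1e3*(-sn*d[0]+c*d[1]))
s2=dict(np.load('pics/nestw2.npz'))
for u,v in [(338,382),(303,372)]:
    P=onz('wrist',(270+u/3.7,20+v/3.7),.012,s2);d=P[:2]-S0;print('foot before',1e3*(c*d[0]+sn*d[1]),1e3*(-sn*d[0]+c*d[1]))
E
```

```text
nest 73.74691472498607 37.354728287847635 tool [-27.9477 -44.0934 107.2942]
nest 73.2197856930854 -21.2818902586579 tool [ 30.6799 -44.0779 106.1391]
g 66.3402944407928 -29.655084330992445
g 19.95620210591391 -31.170966642068574
foot 1.0558227718701751 -46.32040058953
foot 0.7811976763407447 -33.41860581854091
foot before 0.07209699846946228 -45.730068218979845
foot before 0.46639317874612973 -31.39663870948331
```

send_rows(series=[-0.003,0,0,8,0,-3.7,0.3,0,0,0,0,0,0,0.3,0,0,0,0,10,0,0.3,0,0,0,0,8,0,0.3,0,0,0,0,0,0,0.3,0,0,0,0,0,0,0.3])

```text
time: 20.15
eef_pos: [0.5183, -0.2389, 0.0108]
eef_rot: [[0.216, 0.012, 0.976], [-0.976, -0.002, 0.216], [0.004, -1.0, 0.011]]
wrist_force: [0.2, -0.0, -1.1]
gripper_width: 0.0592
```

```bash
python3 - <<'E'
from h import *
goal(nest(-.0367,0.000,-.019),yawR(SA+.0107));print(bot.sense()['eef_rot'])
im,s=snap('wrist','over3');cv2.imwrite('pics/over3z.png',im[0:280,190:470].repeat(2,0).repeat(2,1))
E
```

```text
t 20.15 p [ 0.5183 -0.2389  0.0108] w 0.059190735998901844 F [ 0.1966 -0.0281 -1.0514]
rotvec tool (deg) [-0.6219 -0.0754  0.2524] rad [-0.0109 -0.0013  0.0044]
shift mm in goal axes [-3.0303 29.7854 -1.6203]
shift mm tool [-3.1591 29.7524 -1.9475]
[[ 0.2161  0.0116  0.9763]
 [-0.9764 -0.0019  0.2162]
 [ 0.0044 -0.9999  0.0109]]
```

View pics/over3z.png

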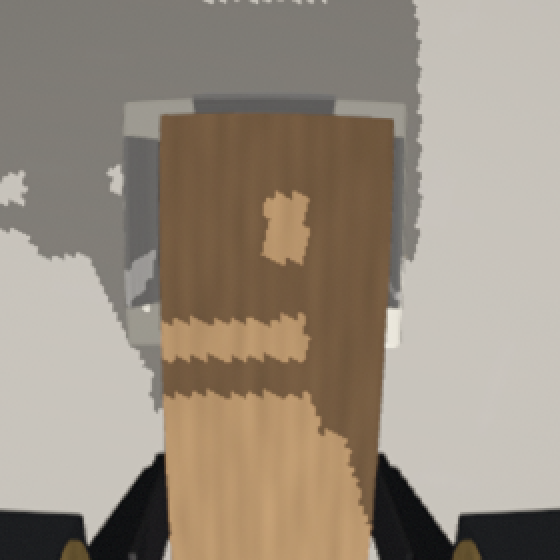

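send_rows(series=[-0.003,0,0.004,-2.8,0,-1.8,0.3,0,0,0,0,5,0,0.3,0,0,0,0,5,0,0.3,0,0,0,0,0,0,0.3,0,0,0,0,0,0,0.3])

```text
time: 20.7
eef_pos: [0.5158, -0.236, -0.0002]
eef_rot: [[0.217, 0.007, 0.976], [-0.976, 0.002, 0.217], [-0.0, -1.0, 0.007]]
wrist_force: [-0.7, 0.1, -0.2]
gripper_width: 0.0598
```

```bash
python3 - <<'E'
from h import *
goal(nest(-.0367,0.000,-.019),yawR(SA+.0107));print(bot.sense()['eef_rot'])
im,s=snap('wrist','over4');cv2.imwrite('pics/over4z.png',im[0:280,190:470].repeat(2,0).repeat(2,1))
E
```

```text
t 20.7 p [ 0.5158 -0.236  -0.0002] w 0.05978606954102992 F [-0.706   0.0875 -0.2146]
rotvec tool (deg) [-0.4268 -0.0509 -0.0096] rad [-0.0074 -0.0009 -0.0002]
shift mm in goal axes [ 0.3647 18.8467  0.2355]
shift mm tool [ 0.3677 18.8479  0.0954]
[[ 0.2166  0.0072  0.9762]
 [-0.9763  0.0018  0.2166]
 [-0.0002 -1.      0.0074]]
```

View pics/over4z.png

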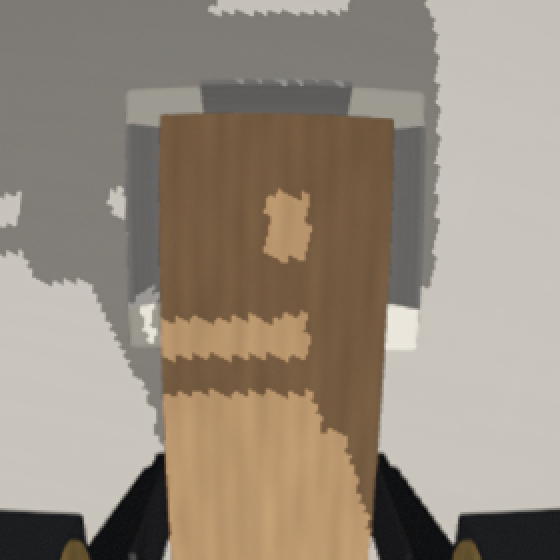

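send_rows(series=[0,0,0,0,4,0,0.3,0,0,0,0,4,0,0.3,0,0,0,0,3,0,0.3,0,0,0,0,0,0,0.3,0,0,0,0,0,0,0.3])

```text
time: 21.25
eef_pos: [0.5159, -0.236, -0.0121]
eef_rot: [[0.216, 0.007, 0.976], [-0.976, 0.002, 0.216], [-0.0, -1.0, 0.008]]
wrist_force: [-0.4, 0.2, -0.5]
gripper_width: 0.0596
```

```bash
python3 - <<'E'
from h import *
goal(nest(-.0367,0.000,-.019),yawR(SA+.0107));print(bot.sense()['eef_rot'])
im,s=snap('scene','over5s');cv2.imwrite('pics/over5sz.png',cv2.resize(im[130:230,330:440],None,fx=6,fy=6))
E
```

```text
t 21.25 p [ 0.5159 -0.236  -0.0121] w 0.0595875327087658 F [-0.3703  0.1679 -0.4968]
rotvec tool (deg) [-0.4302 -0.0582 -0.006 ] rad [-0.0075 -0.001  -0.0001]
shift mm in goal axes [0.2929 6.9249 0.1213]
shift mm tool [0.2935 6.9256 0.0696]
[[ 0.2165  0.0073  0.9763]
 [-0.9763  0.0017  0.2165]
 [-0.0001 -1.      0.0075]]
```

View pics/over5sz.png

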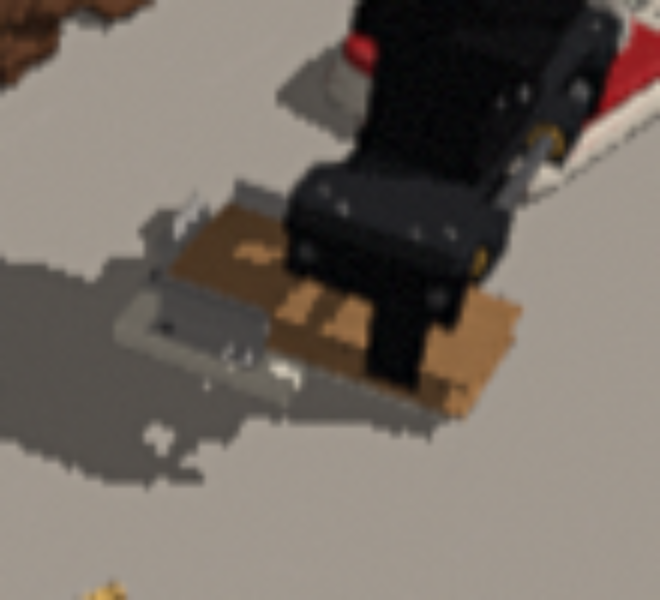

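send_rows(series=[0,0,0,0,1.5,0,0.3,0,0,0,0,1.5,0,0.3,0,0,0,0,0,0,0.3])

```text
time: 21.6
eef_pos: [0.5161, -0.2361, -0.015]
eef_rot: [[0.217, 0.008, 0.976], [-0.976, 0.001, 0.217], [0.0, -1.0, 0.008]]
wrist_force: [-0.1, -0.3, 0.0]
gripper_width: 0.0596
```

send_rows(series=[0,0,0,0,1,0,0.3,0,0,0,0,0,0,0.3])

```text
time: 21.8
eef_pos: [0.5162, -0.2361, -0.016]
eef_rot: [[0.217, 0.008, 0.976], [-0.976, 0.001, 0.217], [0.0, -1.0, 0.008]]
wrist_force: [0.3, 0.3, -0.1]
gripper_width: 0.0593
```

send_rows(series=[0,0,0,0,1,0,0.3,0,0,0,0,0,0,0.3])

```text
time: 22.0
eef_pos: [0.5162, -0.2362, -0.0171]
eef_rot: [[0.217, 0.008, 0.976], [-0.976, 0.001, 0.217], [0.0, -1.0, 0.008]]
wrist_force: [0.7, -0.1, -0.7]
gripper_width: 0.0597
```

send_rows(series=[0,0,0,0,0.8,0,0.3,0,0,0,0,0,0,0.3])

```text
time: 22.2
eef_pos: [0.5164, -0.2363, -0.0178]
eef_rot: [[0.217, 0.008, 0.976], [-0.976, 0.001, 0.217], [0.001, -1.0, 0.008]]
wrist_force: [-0.6, -0.5, -1.2]
gripper_width: 0.0597
```

send_rows(series=[0,0,0,0,0.8,0,0.3,0,0,0,0,0,0,0.3])

```text
time: 22.4
eef_pos: [0.5165, -0.2364, -0.0181]
eef_rot: [[0.217, 0.008, 0.976], [-0.976, 0.001, 0.217], [0.001, -1.0, 0.008]]
wrist_force: [-0.7, 0.6, 1.6]
gripper_width: 0.0596
```

send_rows(series=[0,0,0,0,0.8,0,0.3,0,0,0,0,0,0,0.3])

```text
time: 22.6
eef_pos: [0.5166, -0.2365, -0.0182]
eef_rot: [[0.217, 0.008, 0.976], [-0.976, 0.001, 0.217], [0.001, -1.0, 0.008]]
wrist_force: [-1.7, 0.6, 2.9]
gripper_width: 0.0592
```

send_rows(series=[0,0,0,0,0,0,0.6,0,0,0,0,0,0,0.7,0,0,0,0,0,0,0.85,0,0,0,0,0,0,0.95,0,0,0,0,0,0,0.95])

```text
time: 23.1
eef_pos: [0.5166, -0.2364, -0.019]
eef_rot: [[0.217, 0.009, 0.976], [-0.976, 0.001, 0.217], [0.001, -1.0, 0.009]]
wrist_force: [0.5, 0.9, 0.3]
gripper_width: 0.0852
```

```bash
python3 - <<'E'
from h import *
goal(nest(-.0367,0.000,-.019),yawR(SA+.0107))
im,s=snap('wrist','rel');cv2.imwrite('pics/relz.png',im[0:280,190:470].repeat(2,0).repeat(2,1))
E
```

```text
t 23.1 p [ 0.5166 -0.2364 -0.019 ] w 0.08521509613483648 F [0.5082 0.9    0.3021]
rotvec tool (deg) [-0.495  -0.0521  0.0604] rad [-0.0086 -0.0009  0.0011]
shift mm in goal axes [-0.2204 -0.0409 -0.4831]
shift mm tool [-0.2199 -0.0454 -0.4829]
```

View pics/relz.png

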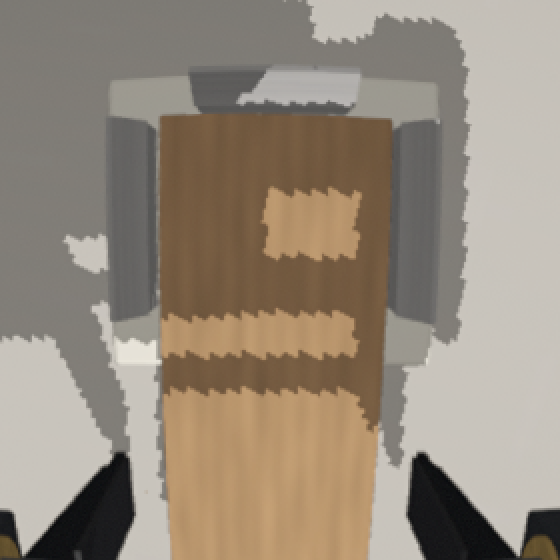

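The board is released: it lies between the guides and just short of the back stop. Its back edge is at row ~117, columns 160–391. I'll raise the arm straight up and check.

send_rows(series=[0,0,0,0,0,0,1,0,0,0,0,-10,0,1,0,0,0,0,-20,0,1,0,0,0,0,-40,0,1,0,0,0,0,-45,0,1,0,0,0,0,-45,-20,1,0,0,0,0,-40,-40,1,0,0,0,0,0,-40,1])

```text
time: 23.95
eef_pos: [0.4221, -0.2569, 0.1856]
eef_rot: [[0.222, 0.008, 0.975], [-0.975, -0.0, 0.222], [0.002, -1.0, 0.008]]
wrist_force: [-0.4, -1.1, 0.6]
gripper_width: 0.0953
```

send_rows(series=[0,0,0,0,0,0,1,0,0,0,0,0,0,1,0,0,0,0,0,0,1])

```text
time: 24.25
eef_pos: [0.4204, -0.2583, 0.1898]
eef_rot: [[0.218, 0.013, 0.976], [-0.976, -0.005, 0.218], [0.008, -1.0, 0.012]]
wrist_force: [0.0, -0.3, -0.8]
gripper_width: 0.095
```

```bash
python3 - <<'E'
from h import *
im,s=snap('wrist','fin');print(s['eef_pos'],s['qvel'])
cv2.imwrite('pics/finz.png',cv2.resize(im[0:220,230:420],None,fx=2.7,fy=2.7,interpolation=cv2.INTER_CUBIC))
hsv=cv2.cvtColor(im,cv2.COLOR_BGR2HSV)
m=cv2.inRange(hsv,(8,70,60),(25,255,255));k=np.zeros_like(m);k[0:220,260:390]=1;m*=k
m=cv2.morphologyEx(m,cv2.MORPH_OPEN,np.ones((3,3)))
c=max(cv2.findContours(m,0,2)[0],key=cv2.contourArea);print(cv2.boundingRect(c))
P=np.array([onz('wrist',q,.026,s) for q in c[:,0,:].astype(float)])[:,:2].astype(np.float32)
r=cv2.minAreaRect(P*1000);print(r);cc,sn=np.cos(SA),np.sin(SA);d=np.array(r[0])-S0*1e3;print('off',cc*d[0]+sn*d[1],-sn*d[0]+cc*d[1])
im,s=snap('scene','fins');cv2.imwrite('pics/finsz.png',cv2.resize(im[130:260,260:440],None,fx=4,fy=4))
E
```

```text
[ 0.4204 -0.2583  0.1898] [ 0.0019 -0.0042 -0.0093  0.0065 -0.0026  0.0037]
(298, 7, 53, 113)
((552.1475219726562, -227.95091247558594), (138.9796905517578, 59.82543182373047), 11.432892799377441)
off 0.2993826050672592 0.7023282049243819
```

View pics/finz.png

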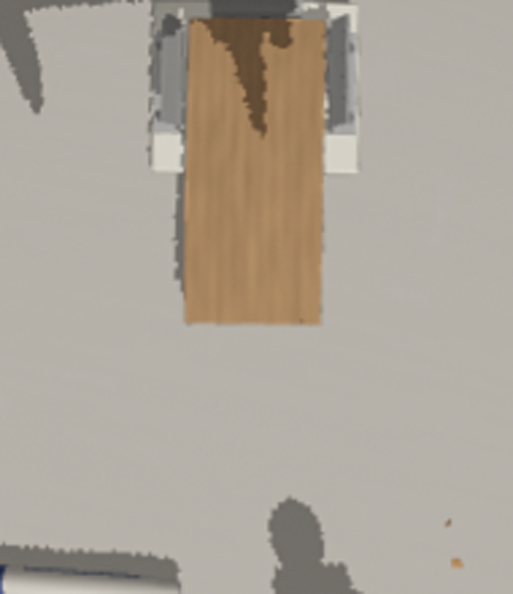

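View pics/finsz.png

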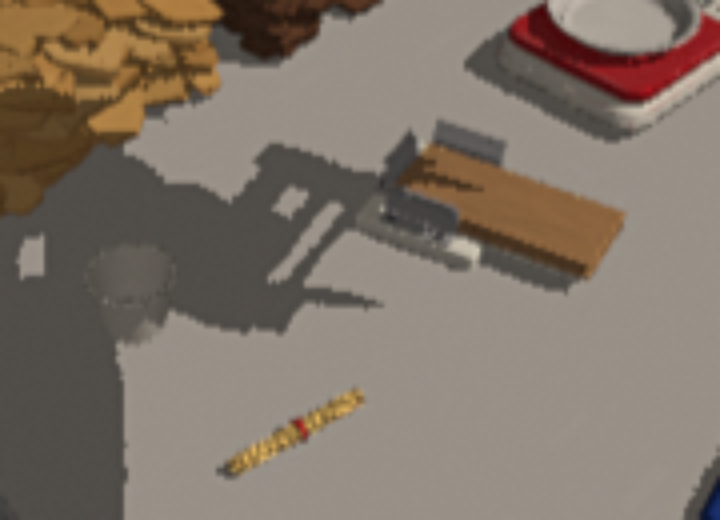

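```bash
python3 -c "
from bench import bot
print(bot.sign_off())"
```

```text
the job is handed in; nothing more can be done
None
```

The cover board is lying in the nest on the cookies, released, and I handed the job in at about 24 s. No verdict was reported.

**What I did:** I slid the board about 68 mm forward in the dispenser. I then gripped it by its long sides in front of the dispenser, carried it over, and lowered it in steps of about 1 mm. When it touched down, at about 3 N on the wrist, I opened the fingers and moved the arm clear.

**Checks along the way:**
- **Overhang:** the wrist camera put the board from 50 mm in front of the dispenser's front end to 89 mm behind it. Its centre was at x ≈ 20 mm, within the 0–45 mm allowed.
- **Final position:** its centre is 0.3 mm and 0.7 mm from the seat I measured, and its heading is within about 0.01 rad. It lies between the guides, just short of the back stop.
- **Surroundings:** the cup and ties looked untouched in the last pictures.

**What disagreed or was not checked:**
- **Finger length:** the first push from behind passed over the board without touching it. The finger ends sit about 33 mm above the stated TCP, not at it. I found their height by lowering until contact, then dragged the board forward from above by friction at about 6 N. All later heights used that offset.
- **Hidden parts:** the cookies and lower board are covered now, so I could not check their final positions. Nothing showed a sideways knock while lowering.
- **Flatness:** I judged it by eye and by the tool's tilt, about 0.008 rad, not by a separate measurement.

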